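# Hook out the fittings tray until it locks

### The job

The fittings tray has been shoved to the back under the low bench riser, where no hand fits. With the pull hook, catch the upright handle on the tray's front from behind, draw the tray gently out over its spring roller catches and pull it up firmly against its stops, with about 15 N so that it cannot hang on the rollers (at least 12 N for a moment, never more than 20 N on the hook). Then unhook and lay the pull hook flat on the worktop, well clear of riser and tray; leave the tray locked at its stops, the gauge in it, and the things round about where they were.

Things in the scene. Friction and masses are not known exactly. Their poses are not given: they have to be found in the camera images.
- riser: low bench riser of grey sheet steel, fixed, open at the front: 200 deep (x), 182 wide (y), 78 mm high. Origin: middle of its underside; x to its closed back, y left, z up. Its mouth is at x = -100 mm, clear from 3 to 67 mm above the worktop and 50 mm to either side of the middle.
- tray_handle (a point): middle of the upright steel bar (6 mm thick, about 30 mm free) of the D-handle on the tray's front, 33 mm above the worktop; axes as the riser's. The tray's front plate is 35 mm behind it (+x), joined by stems 18 mm above and below this point. At the start it is 25 to 35 mm inside the mouth.
- tray: loose sheet-metal tray with a white front, 110 x 110 x 34 mm (front plate 54 high), 0.3 to 0.5 kg; origin: middle of its underside, handle bar 90 mm ahead (-x). It slides along the riser's -x, 27 to 75 mm, until ears at its rear meet stop tabs. The tabs are adjustable: their place is not given (tray_handle then lies 102 to 140 mm before the riser's middle) and must be felt.
- catch_left (a joint): spring roller left of the tray's path, under the riser: how far it is pressed out, m; 0 free, about 0.005 as the tray's lug rides over it, 0.001 to 0.003 when closed behind the lug. Drawing the tray takes 1 to 3 N; 18 to 20 mm before the stops the rollers raise that to 6 to 11 N, then the tray snaps on to the stops, where the pull only rises.
- catch_right (a joint): the same on the right.
- hook_grip (a point): pull hook, loose, 0.12 kg: middle of its black grip (90 long, 22 wide across y, 24 mm high with flat sides; a 28 mm wide guard at its front end). It lies flat at the start, this point 12 mm above the worktop. Axes: x along the rod to the J end, y to the side to which the J opens out, z up.
- hook_bend (a point): centre of the J at the end of the hook's 5 mm rod, 108 mm ahead (x) and 9 mm to the left (y) of hook_grip, at the same height. The J is a half circle of 9 mm radius (to the wire's middle) that bulges ahead (+x) from the rod, on the right, round to the tip, 9 mm to the left and 3 mm back; it takes the handle bar from the tip's side and holds it when drawn back along -x.
- hook: the pull hook as a whole; origin under the middle of the grip, axes as for hook_grip.
- gauge: round black pressure gauge, 87 x 64 x 29 mm, lying loose in the tray; origin: middle of its underside.
- tape_roll: bystander: roll of insulating tape, 68 mm across, 19 mm high, on the riser; origin under its middle.
- case: bystander: small black case, 56 x 76 x 22 mm, on the riser; origin under its middle.
- funnel: bystander: white funnel-shaped sensor housing, 93 mm wide, 124 mm high, on the worktop right of the riser; origin under its middle.
- sleeve: bystander: white twin sleeve, 74 x 92 x 36 mm, on the worktop far right; origin under its middle.

How it is judged (in metres and radians):
On the way, in this order (a step that is already met when the one before it is completed fails the run):
1. the J of the hook is round the tray's upright handle and pulls on it (x of hook_bend in the frame of tray_handle between -0.009 and 0.013 m and y of hook_bend in the frame of tray_handle between -0.009 and 0.009 m and z of hook_bend in the frame of tray_handle between -0.02 and 0.02 m and contact force between hook and tray above 1.5 N), for 0.2 s.
2. the hook pulls the tray firmly (over 12 N) against its stops, both roller catches closed behind its lugs (value of joint catch_left between 0.0005 and 0.0037 m and value of joint catch_right between 0.0005 and 0.0037 m and x of tray_handle in the frame of riser between -0.146 and -0.096 m and x of hook_bend in the frame of tray_handle between -0.009 and 0.013 m and y of hook_bend in the frame of tray_handle between -0.009 and 0.009 m and z of hook_bend in the frame of tray_handle between -0.02 and 0.02 m and contact force between hook and tray above 12 N), for 0.3 s.
At the end, for the whole second after the job is handed in: Tray at its stops with both catches snapped in (each pressed out 0.5 to 3.7 mm, tray handle 96 to 146 mm in front of the riser's middle), gauge in the tray; pull hook at rest flat on the worktop, its J more than 40 mm from the handle and touching neither tray nor riser (value of joint catch_left between 0.0005 and 0.0037 m and value of joint catch_right between 0.0005 and 0.0037 m and x of tray_handle in the frame of riser between -0.146 and -0.096 m and x of gauge in the frame of tray between -0.045 and 0.045 m and y of gauge in the frame of tray between -0.045 and 0.045 m and height (world z) of gauge below 0.03 m and linear speed of each of tray, hook below 0.01 m/s and height (world z) of hook_grip below 0.018 m and angle between hook's own z axis and vertical below 0.15 rad and horizontal distance between hook_bend and tray_handle above 0.04 m and contact force between hook and tray below 0.05 N and contact force between hook and riser below 0.05 N).
It fails at once if the hook strains the tray with more than 20 N (contact force between hook and tray above 20 N).
It fails at once if a bystander (tape roll, case, funnel housing, twin sleeve) is shifted by more than 20 mm (distance of any of tape_roll, case, funnel, sleeve from where it was at the start of the episode above 0.02 m).
It also fails if it takes over 61 s, if anything falls off the work surface, if the arm or the gripper's body presses on something with over 40 N, if the wrist force passes 120 N, or if a joint passes its speed limit or range.

### The arm

A 6-joint arm with a two-finger parallel gripper is mounted at the origin on a cart in front of the work surface, level with it; the furniture and walls round the work are solid. World frame = base frame: x ahead of the robot, y to its left, z up, the work surface at z = 0. Lengths are in mm, angles in rad, forces in N, time in s.
With the tool pointing down it reaches from about 275 to 875 mm from the base axis. Payload 12.5 kg.
Tool frame: the origin (TCP) lies on the centre line of the jaws, within the pads' length; the fingertips stand 14 mm ahead of it and the grasp point (between the pads) lies 5 mm behind it (env.tip_extent is the distance from the TCP to the fingertips, in mm); z points along the fingers, x is the direction in which the jaws open and shut, and the axes are right-handed (so a half turn about z gives the same grasp; the last joint's range is limited). The gripper opens to 85 mm and grips with 20 to 120 N. Pads are 22 mm wide; open, the fingers measure 114 mm over their backs; the gripper's body (76 mm by 85 mm) begins 54 mm behind the grasp point. The pads swing forward as they close: fully open they stand 13 mm farther back than shut.
Start: joints at [1.073, 0.351, 1.652, -0, 1.139, -0.085], TCP at [220.615, 503.799, 212.89] pointing down, gripper open.
Joint ranges: [-2.75, 2.75], [-0.79, 2.1], [0.01, 2.65], [-1.57, 4.71], [0.07, 3.14], [-2.87, 2.87]. Speed limits (rad/s): [2.22, 2.22, 2.79, 3.14, 3.14, 3.14].

### API

Orientations are given as [roll, pitch, yaw] about the fixed x, y, z axes, in that order (R = Rz(yaw) Ry(pitch) Rx(roll)).
In Python, from plant import env gives the robot as it stands.
- The arm moves only by the tool send_rows, never from a script. Its argument "commands" is a list of rows, each an object of numbers: "tx", "ty", "tz": the shift along the tool's x, y, z in m; "rx", "ry", "rz": the turn, a rotation vector about the tool's x, y, z in rad; "claw": the opening in per cent of the stroke, from 0 (shut) to 100 (fully open). In form: [{"tx": .., "ty": .., "tz": .., "rx": .., "ry": .., "rz": .., "claw": ..}, ...]. A call has 1 to 10 rows; each row shifts and turns the commanded pose from where the row before left it, along the tool's axes as they then stand; what a row does not reach is not made up. A row lasts 1/8 s, in which the tool goes at most 62.5 mm and 10.7 degrees, less where a joint would pass 70% of its speed; a pose out of reach is approached as far as the arm can. A call is refused whole if a number of a shift passes 0.0625 or a number of a turn 0.188, either way. A call with a gripper value outside its range is refused whole. The fingers move at their own pace and stop on an object; "force" is the grip in N (left out, the last holds). Time passes only in rows, so rows that do not move let the fingers close. It gives the time, the measured TCP pose, the force and the opening at its end, in the units of the state.
- env.read_state(): the state, without advancing time (a new reading comes with each control period).
- env.get_image(name): name is "scene" or "top" or "wrist"; returns the picture (384x512x3 uint8, blue, green, red); there is no depth.
- env.get_calibration(name): a dict with "vertical_fov" (degrees; the focal length in pixels is half the picture's height over the tangent of half this angle, whatever the lens; pixels are square), "cx", "cy" (the principal point, pixels), "cam_to_world" (4x4, takes a point from camera to world coordinates). Camera axes: x right, y up, looking along -z (the intrinsics and any distortion apply to the point x, -y, -z); pixel columns grow to the right and rows downward; lengths in mm; the calibration is good to about 2 mm. A picture is of the moment at which its call begins: read the wrist's pose just before it. get_calibration takes no time and is no camera call; for the wrist camera it gives the pose at the moment of the call.
- env.hand_in(): hands the job in, once; it reports no verdict.
Trained networks look in the newest picture that a camera, given by its name, has taken for a name from the list of things; names that differ only in an ending like _2 or _b are one class to them, and where a whole thing is asked for, a point or a joint stands for the part that bears it (a point fixed in the world has none). Each returns a list of dicts, best first, with "conf" (0 to 1); they miss things now and then, are a little off and sometimes report something else, mostly with a low value. They report only what shows in the picture. A call takes as long as a camera call.
- env.find_in(thing, camera): "location" ([x, y, z] in mm, in world coordinates, good to about 4 mm: the middle of the surface that is visible of it).
The state is a dict: "t": time; "q": joint angles; "qvel": joint speeds; "tau": joint torques, N m; "eef_pos": TCP position; "ee_rot": TCP orientation; "force": force on the tool from outside, world axes, zero at the start; "torque": the same for the moment, N m; "opening": finger opening in mm.
Only numpy, scipy, OpenCV 4.12 (cv2) and the standard library are available. Lean on these libraries where they do the work, as an engineer would, in place of code of your own. Each camera call takes 0.05 s, during which the arm holds its last target.

## Working session

There is one attempt and no reset: what is moved stays moved. The work goes in short steps, Python scripts to look and compute and a tool call to move; the robot and the scene stay as the last step left them, time stands still between calls to the robot, and variables do not carry over. Pictures are saved under pics/ and viewed, and the job is handed in when it is done.

Besides the shell and the picture viewer there is one more tool, called after "Request:" by a JSON object that holds its "api" and its "payload". send_rows: Moves the arm, as the interface text tells. Its arguments: {"type":"object","properties":{"commands":{"type":"array"},"force":{"type":"number"}},"required":["commands"]}

```bash
ls; mkdir -p pics; cat > h.py <<'E'
import numpy as np, cv2
from plant import env
def snap(n,f):
    im=env.get_image(n); cv2.imwrite('pics/'+f,im); return im
E
python3 - <<'E'
from h import *
for n in ['scene','top','wrist']:
    snap(n,n+'0.png'); c=env.get_calibration(n); print(n,{k:(np.round(v,3).tolist()) for k,v in c.items()})
for th in ['hook_grip','hook_bend','riser','tray_handle','funnel','sleeve']:
    for n in ['scene','top']:
        r=env.find_in(th,n); print(th,n,[(np.round(a['location']).tolist(),round(a['conf'],2)) for a in r[:2]])
s=env.read_state();print(s)
E
```

```text
pics
scene {'vertical_fov': 48.467, 'cx': 252.146, 'cy': 192.092, 'cam_to_world': [[-0.558, 0.358, -0.749, -252.218], [-0.83, -0.224, 0.511, 473.554], [0.016, 0.906, 0.422, 559.252], [0.0, 0.0, 0.0, 1.0]]}
top {'vertical_fov': 57.142, 'cx': 255.254, 'cy': 196.084, 'cam_to_world': [[0.017, 0.99, -0.142, 446.924], [-1.0, 0.014, -0.018, -108.796], [-0.016, 0.142, 0.99, 1089.719], [0.0, 0.0, 0.0, 1.0]]}
wrist {'vertical_fov': 61.77, 'cx': 256.269, 'cy': 193.998, 'cam_to_world': [[0.402, -0.881, -0.25, 157.529], [0.916, 0.386, 0.111, 531.526], [-0.001, -0.274, 0.962, 373.97], [0.0, 0.0, 0.0, 1.0]]}
hook_grip scene [([721.0, -58.0, 97.0], 0.69), ([477.0, -246.0, 17.0], 0.56)]
hook_grip top [([492.0, -252.0, 22.0], 0.71)]
hook_bend scene [([480.0, -244.0, 21.0], 0.9)]
hook_bend top [([491.0, -252.0, 27.0], 0.79)]
riser scene [([482.0, -241.0, 20.0], 0.7), ([664.0, 2.0, 62.0], 0.58)]
riser top [([668.0, -18.0, 74.0], 0.72)]
tray_handle scene []
tray_handle top [([492.0, -252.0, 28.0], 0.56)]
funnel scene [([653.0, -229.0, 84.0], 0.63)]
funnel top [([696.0, -251.0, 79.0], 0.66)]
sleeve scene [([639.0, -348.0, 25.0], 0.83)]
sleeve top [([655.0, -364.0, 33.0], 0.63)]
{'t': 0.75, 'q': array([ 1.07341695e+00,  3.50672328e-01,  1.65180006e+00, -2.69112716e-05,
        1.13909168e+00, -8.46115846e-02]), 'qvel': array([ 0.00033881,  0.00087692,  0.00128223, -0.00131802,  0.00148782,
        0.00093979]), 'tau': array([ 1.77499842e-03, -5.05991364e+01, -2.91626769e+01,  2.54563687e-06,
        8.18961325e-04, -3.91686137e-05]), 'eef_pos': array([220.61378088, 503.80268775, 212.90470094]), 'ee_rot': array([ 3.14156588e+00, -2.64163383e-05,  1.15803979e+00]), 'force': array([-0.05284262,  0.16405046, -0.66101576]), 'torque': array([0.00205706, 0.02011994, 0.02264214]), 'opening': 85.40899104221371}
```

View pics/scene0.png

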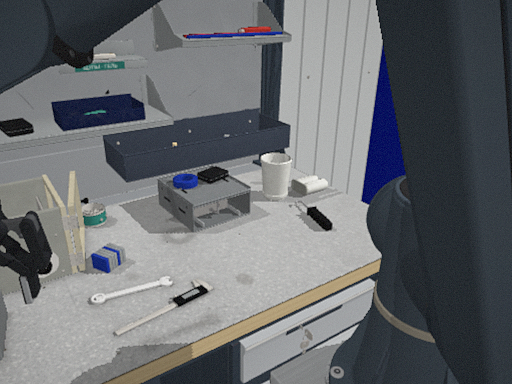

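View pics/top0.png

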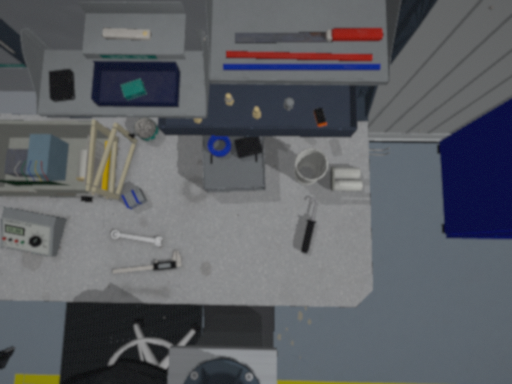

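View pics/wrist0.png

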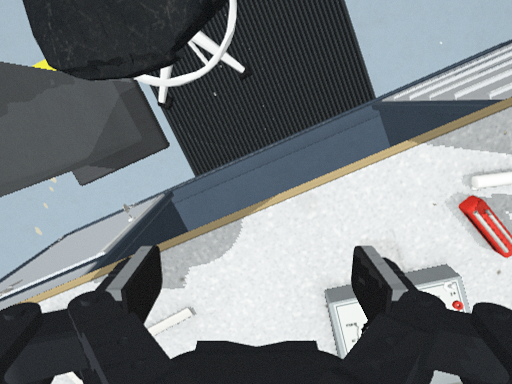

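The scene view shows the hook at (318,217), with the riser mouth at (215,205) facing the camera. The top view shows the grip at (307,237), the J near (311,200), the riser at (235,165), and the funnel (311,166) and sleeve (347,180) to its right. I'll triangulate roughly, then move the wrist camera there.

```bash
cat >> h.py <<'E'
def ray(c,u,v):
    f=192/np.tan(np.radians(c['vertical_fov']/2)); M=np.array(c['cam_to_world'])
    d=M[:3,:3]@np.array([(u-c['cx'])/f,-(v-c['cy'])/f,-1.0]); return M[:3,3],d/np.linalg.norm(d)
def onz(c,u,v,z):
    o,d=ray(c,u,v); return o+d*(z-o[2])/d[2]
def tri(obs):
    A=np.zeros((3,3));b=np.zeros(3)
    for c,u,v in obs:
        o,d=ray(c,u,v);P=np.eye(3)-np.outer(d,d);A+=P;b+=P@o
    x=np.linalg.solve(A,b); e=[np.linalg.norm((np.eye(3)-np.outer(ray(*q)[1],ray(*q)[1]))@(x-ray(*q)[0])) for q in obs]
    return x,e
def proj(c,p):
    f=192/np.tan(np.radians(c['vertical_fov']/2)); M=np.array(c['cam_to_world'])
    q=M[:3,:3].T@(np.array(p)-M[:3,3]); return c['cx']-f*q[0]/q[2], c['cy']+f*q[1]/q[2]
E
python3 - <<'E'
from h import *
t=env.get_calibration('top')
for u,v,z in [(303,251,12),(312,221,12),(313,199,12),(205,190,78),(264,189,78),(265,137,78),(205,136,78)]: print(u,v,onz(t,u,v,z).round())
im=cv2.imread('pics/top0.png')
cv2.imwrite('pics/topz.png',cv2.resize(im[120:270,190:380],None,fx=4,fy=4,interpolation=cv2.INTER_CUBIC))
im=cv2.imread('pics/scene0.png')
cv2.imwrite('pics/scenez.png',cv2.resize(im[150:250,150:345],None,fx=4,fy=4,interpolation=cv2.INTER_CUBIC))
E
```

```text
303 251 [ 436. -236.   12.]
312 221 [ 527. -264.   12.]
313 199 [ 595. -267.   12.]
205 190 [608.  56.  78.]
264 189 [ 613. -116.   78.]
265 137 [ 769. -116.   78.]
205 136 [770.  62.  78.]
```

View pics/topz.png

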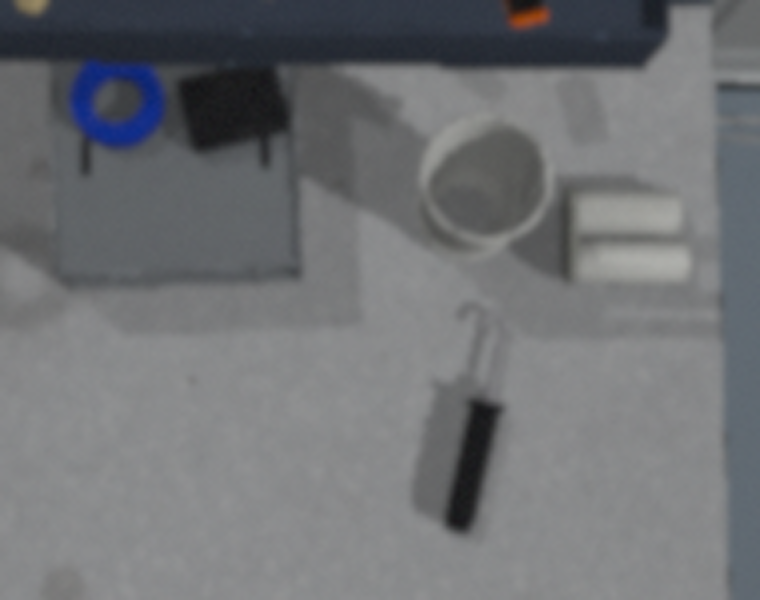

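View pics/scenez.png

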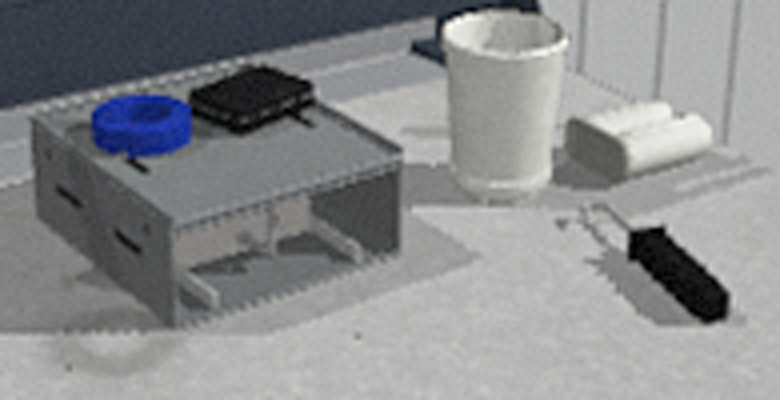

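Request:
{"api": "send_rows", "payload": {"commands": [{"tx": -0.0425,"ty": 0.0373,"tz": -0.002},{"tx": -0.0425,"ty": 0.0373,"tz": -0.002},{"tx": -0.0425,"ty": 0.0373,"tz": -0.002},{"tx": -0.0425,"ty": 0.0373,"tz": -0.002},{"tx": -0.0425,"ty": 0.0373,"tz": -0.002},{"tx": -0.0425,"ty": 0.0373,"tz": -0.002},{"tx": -0.0425,"ty": 0.0373,"tz": -0.002},{"tx": -0.0425,"ty": 0.0373,"tz": -0.002},{"tx": -0.0425,"ty": 0.0373,"tz": -0.002},{"tx": -0.0425,"ty": 0.0373,"tz": -0.002}]}}

```text
schema error: expected keys tx, ty, tz, rx, ry, rz, claw
```

Request:
{"api": "send_rows", "payload": {"commands": [{"tx": -0.0425,"ty": 0.0373},{"tx": -0.0425,"ty": 0.0373},{"tx": -0.0425,"ty": 0.0373},{"tx": -0.0425,"ty": 0.0373},{"rz": -0.13},{"tx": 0}]}}

```text
schema error: expected keys tx, ty, tz, rx, ry, rz, claw
```

```bash
python3 - <<'E'
from h import *
s=env.read_state(); print(s['t'],s['eef_pos'],s['ee_rot'],s['force'],s['q'])
snap('wrist','w1.png'); c=env.get_calibration('wrist'); import pickle; pickle.dump(c,open('c1.pkl','wb'))
for th in ['hook_grip','hook_bend']:
    r=env.find_in(th,'wrist'); print(th,[(np.round(a['location']).tolist(),round(a['conf'],2)) for a in r[:2]])
E
```

```text
0.75 [220.61378088 503.80268775 212.90470094] [ 3.14156588e+00 -2.64163383e-05  1.15803979e+00] [-0.05284262  0.16405046 -0.66101576] [ 1.07341695e+00  3.50672328e-01  1.65180006e+00 -2.69112716e-05
  1.13909168e+00 -8.46115846e-02]
hook_grip []
hook_bend []
```

View pics/w1.png

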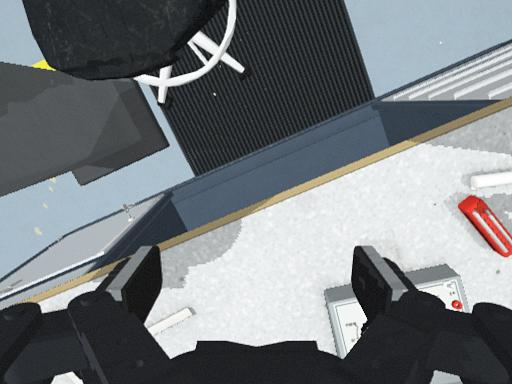

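The move was refused because every key is required, so the view hasn't changed.

Request:
{"api": "send_rows", "payload": {"commands": [{"tx": -0.0425,"ty": 0.0373,"tz": -0.002,"rx": 0,"ry": 0,"rz": 0,"claw": 100},{"tx": -0.0425,"ty": 0.0373,"tz": -0.002,"rx": 0,"ry": 0,"rz": 0,"claw": 100},{"tx": -0.0425,"ty": 0.0373,"tz": -0.002,"rx": 0,"ry": 0,"rz": 0,"claw": 100},{"tx": -0.0425,"ty": 0.0373,"tz": -0.002,"rx": 0,"ry": 0,"rz": 0,"claw": 100},{"tx": -0.0425,"ty": 0.0373,"tz": -0.002,"rx": 0,"ry": 0,"rz": 0,"claw": 100},{"tx": -0.0425,"ty": 0.0373,"tz": -0.002,"rx": 0,"ry": 0,"rz": 0,"claw": 100},{"tx": -0.0425,"ty": 0.0373,"tz": -0.002,"rx": 0,"ry": 0,"rz": 0,"claw": 100},{"tx": -0.0425,"ty": 0.0373,"tz": -0.002,"rx": 0,"ry": 0,"rz": 0,"claw": 100},{"tx": -0.0425,"ty": 0.0373,"tz": -0.002,"rx": 0,"ry": 0,"rz": 0,"claw": 100},{"tx": -0.0425,"ty": 0.0373,"tz": -0.002,"rx": 0,"ry": 0,"rz": 0,"claw": 100}]}}

```text
t: 2.15
eef_pos: [392.1, -37.1, 233.3]
ee_rot: [3.141, -0.0, 1.158]
force: [1.4, 1.5, 0.8]
opening: 85.6
```

Request:
{"api": "send_rows", "payload": {"commands": [{"tx": -0.0425,"ty": 0.0373,"tz": 0,"rx": 0,"ry": 0,"rz": 0,"claw": 100},{"tx": -0.0425,"ty": 0.0373,"tz": 0,"rx": 0,"ry": 0,"rz": 0,"claw": 100},{"tx": -0.0425,"ty": 0.0373,"tz": 0,"rx": 0,"ry": 0,"rz": 0,"claw": 100},{"tx": -0.0425,"ty": 0.0373,"tz": 0,"rx": 0,"ry": 0,"rz": 0,"claw": 100},{"tx": 0,"ty": 0,"tz": 0,"rx": 0,"ry": 0,"rz": -0.13,"claw": 100},{"tx": 0,"ty": 0,"tz": 0,"rx": 0,"ry": 0,"rz": 0,"claw": 100}]}}

```text
t: 2.9
eef_pos: [460.1, -251.0, 232.6]
ee_rot: [-3.141, -0.0, 1.287]
force: [0.2, 0.9, -0.2]
opening: 85.3
```

```bash
python3 - <<'E'
from h import *
s=env.read_state(); print(s['t'],s['eef_pos'],s['ee_rot'],s['force'],s['q'])
snap('wrist','w1.png'); c=env.get_calibration('wrist'); import pickle; pickle.dump(c,open('c1.pkl','wb'))
for th in ['hook_grip','hook_bend']:
    r=env.find_in(th,'wrist'); print(th,[(np.round(a['location']).tolist(),round(a['conf'],2)) for a in r[:2]])
E
```

```text
2.9 [ 460.08855262 -250.9827623   232.63169671] [-3.14109517e+00 -2.19122441e-04  1.28654345e+00] [ 0.19803125  0.89962172 -0.1652962 ] [-5.88263340e-01  2.83334668e-01  1.69435239e+00  6.54859491e-05
  1.16444586e+00 -1.87483274e+00]
hook_grip [([485.0, -249.0, 25.0], 0.61), ([640.0, -49.0, 75.0], 0.44)]
hook_bend [([489.0, -250.0, 24.0], 0.93)]
```

View pics/w1.png

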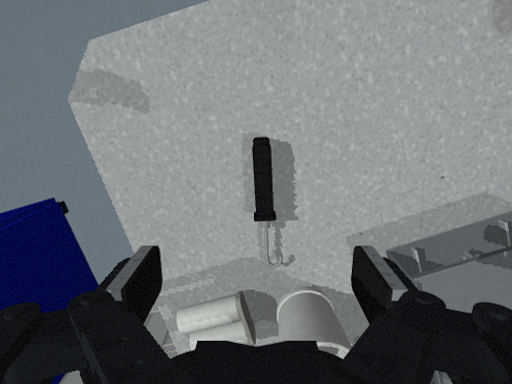

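The wrist view shows the grip from the tail at (261,138) to the guard at (264,219). The J bottoms at (277,265) with its tip to the right, i.e. towards +y.

```bash
python3 - <<'E'
from h import *
import pickle; c=pickle.load(open('c1.pkl','rb'))
for u,v,z in [(261,138,24),(264,218,24),(266,224,12),(267,255,12),(277,265,12),(253,218,24),(276,218,24)]: print(u,v,onz(c,u,v,z).round(1))
im=cv2.imread('pics/w1.png')
cv2.imwrite('pics/w1z.png',cv2.resize(im[120:280,200:350],None,fx=3.75,fy=3.75,interpolation=cv2.INTER_CUBIC))
# triangulate against top: tail/front grip
t=env.get_calibration('top')
print(tri([(c,262.5,178),(t,308.2,236.5)]))
g=onz(c,262.5,178,24)
E
```

```text
261 138 [ 432.9 -236.8   24. ]
264 218 [ 527.2 -260.3   24. ]
266 224 [ 540.  -261.1   12. ]
267 255 [ 582.1 -271.7   12. ]
277 265 [ 599.8 -263.    12. ]
253 218 [ 523.4 -273.3   24. ]
276 218 [ 531.3 -246.2   24. ]
(array([ 478.9958066 , -249.23051526,   23.44132831]), [np.float64(1.1394278329281002), np.float64(1.1394278329281693)])
```

View pics/w1z.png

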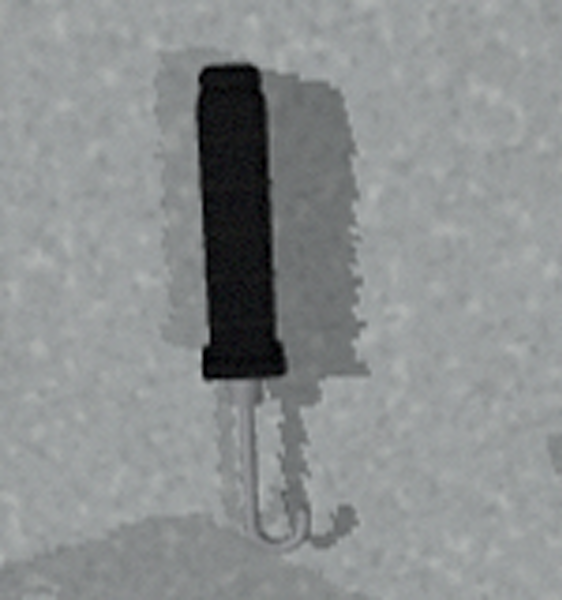

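```bash
python3 - <<'E'
from h import *
import pickle; c=pickle.load(open('c1.pkl','rb'))
P=lambda u,v,z: onz(c,200+u/3.75,120+v/3.75,z)
tl=P(229,67,20);fr=P(245,376,24);print(tl,fr,np.arctan2(*(fr-tl)[[1,0]]))
# side edges
a,b=P(198,110,24),P(209,345,24);print(np.arctan2(*(b-a)[[1,0]]));a2,b2=P(266,100,24),P(272,340,24);print(np.arctan2(*(b2-a2)[[1,0]]), (a+a2)/2,(b+b2)/2,np.linalg.norm(a-a2))
r1,r2=P(247,400,12),P(251,515,12);print(r1,r2,np.arctan2(*(r2-r1)[[1,0]]))
jb=P(279,548,12);tip=P(303,513,12);print(jb,tip)
for y in (-.22,-.25,-.28):
  g=np.array([479,-249.2]);R=np.array([[np.cos(y),-np.sin(y)],[np.sin(y),np.cos(y)]])
  print(y,'front mid',g+R@[119,9],'tip',g+R@[105,18],'rod', g+R@[108,0])
E
```

```text
[ 433.17281498 -236.75896239   20.        ] [ 530.48327758 -259.58212455   24.        ] -0.23037566117454605
-0.24250960004402067
-0.2487891647847066 [ 444.12173502 -239.04659011   24.        ] [ 518.93248011 -257.80476174   24.        ] 21.106060247844347
[ 543.44777688 -262.24315247   12.        ] [ 585.26352497 -272.72833976   12.        ] -0.24568191096516334
[ 600.3868818  -266.76327778   12.        ] [ 589.65856153 -255.07572287   12.        ]
-0.22 front mid [ 597.09586308 -266.3862481 ] tip [ 585.3973654  -254.54795634] rod [ 584.39692453 -272.76879929]
-0.25 front mid [ 596.52721382 -269.92085936] tip [ 585.18907555 -257.73699213] rod [ 583.64254154 -275.9196276 ]
-0.28 front mid [ 595.852798   -273.43682323] tip [ 584.8852227  -260.91834521] rod [ 582.79398734 -279.04641004]
```

Request:
{"api": "send_rows", "payload": {"commands": [{"tx": 0,"ty": 0,"tz": 0.03,"rx": 0,"ry": 0,"rz": -0.039,"claw": 70},{"tx": 0.008,"ty": 0.02,"tz": 0.03,"rx": 0,"ry": 0,"rz": 0,"claw": 70},{"tx": 0,"ty": 0,"tz": 0.045,"rx": 0,"ry": 0,"rz": 0,"claw": 60},{"tx": 0,"ty": 0,"tz": 0.03,"rx": 0,"ry": 0,"rz": 0,"claw": 60},{"tx": 0,"ty": 0,"tz": 0,"rx": 0,"ry": 0,"rz": 0,"claw": 60}]}}

```text
t: 3.68
eef_pos: [480.7, -246.7, 96.6]
ee_rot: [-3.138, -0.001, 1.326]
force: [-0.6, 0.2, 1.2]
opening: 51.9
```

```bash
python3 - <<'E'
from h import *
s=env.read_state(); print(s['t'],s['eef_pos'],s['ee_rot'],s['force'])
im=snap('wrist','w2.png'); c=env.get_calibration('wrist'); import pickle; pickle.dump(c,open('c2.pkl','wb'))
g=np.array([481.5,-248]);y=-.245;R=np.array([[np.cos(y),-np.sin(y)],[np.sin(y),np.cos(y)]])
for p,z in [((0,0),24),((-45,0),12),((45,0),24),((119,9),12),((45,14),24),((45,-14),24)]:
    u,v=proj(c,[*(g+R@p),z]);print(p,u,v);cv2.circle(im,(int(round(u)),int(round(v))),2,(0,0,255),-1)
cv2.imwrite('pics/w2a.png',im)
E
```

```text
3.675 [ 480.67786573 -246.69447415   96.55962835] [-3.13817369e+00 -1.09071126e-03  1.32640326e+00] [-0.60669722  0.20591627  1.21343705]
(0, 0) 255.37918057432987 196.3673549685446
(-45, 0) 255.3643883966176 135.30714097088116
(45, 0) 255.43028127613684 250.14877789665624
(119, 9) 265.5086911873637 319.2580852479952
(45, 14) 272.86063292995163 250.1448800711903
(45, -14) 237.99966998838536 250.15267578018225
```

View pics/w2a.png

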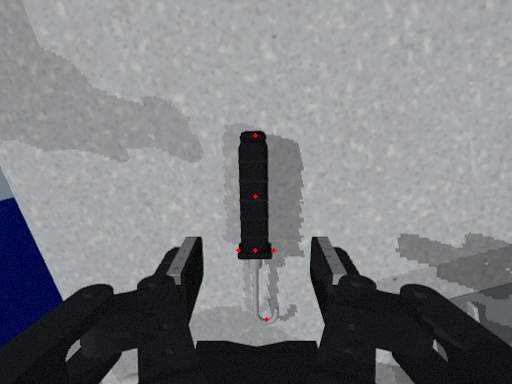

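Predicted points fall on the hook, so I'm descending to grip it.

Request:
{"api": "send_rows", "payload": {"commands": [{"tx": 0,"ty": 0.001,"tz": 0.04,"rx": 0,"ry": 0,"rz": 0,"claw": 60},{"tx": 0,"ty": 0.001,"tz": 0.03,"rx": 0,"ry": 0,"rz": 0,"claw": 55},{"tx": 0,"ty": 0,"tz": 0.009,"rx": 0,"ry": 0,"rz": 0,"claw": 50},{"tx": 0,"ty": 0,"tz": 0,"rx": 0,"ry": 0,"rz": 0,"claw": 20},{"tx": 0,"ty": 0,"tz": 0,"rx": 0,"ry": 0,"rz": 0,"claw": 10},{"tx": 0,"ty": 0,"tz": 0,"rx": 0,"ry": 0,"rz": 0,"claw": 5},{"tx": 0,"ty": 0,"tz": 0,"rx": 0,"ry": 0,"rz": 0,"claw": 0}], "force": 90}}

```text
t: 4.6
eef_pos: [483.7, -248.4, 19.4]
ee_rot: [3.141, 0.0, 1.327]
force: [0.5, 0.4, -0.5]
opening: -0.3
```

The opening reads about 0, so I'll look.

```bash
python3 - <<'E'
from h import *
s=env.read_state(); print(s['t'],s['eef_pos'],s['opening'],s['force'])
snap('wrist','w3.png')
E
```

```text
4.6 [ 483.72471207 -248.40381452   19.4078347 ] -0.256079638449454 [ 0.4563274   0.35275086 -0.45480392]
```

View pics/w3.png

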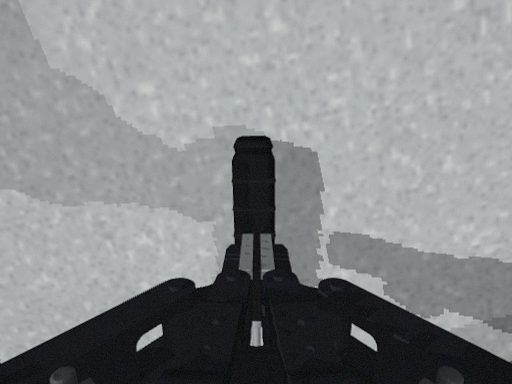

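```bash
python3 - <<'E'
from h import *
print(env.tip_extent,[a for a in dir(env) if not a.startswith('_')])
s=env.read_state(); print(s['t'],s['eef_pos'],s['opening'],s['force'],s['torque'])
snap('scene','s3.png');c=env.get_calibration('wrist')
e=s['eef_pos']
for z in (0,5,10,19,24,30,40): print(z,proj(c,[e[0],e[1],z]))
im=cv2.imread('pics/s3.png')
cv2.imwrite('pics/s3z.png',cv2.resize(im[130:260,230:400],None,fx=4,fy=4,interpolation=cv2.INTER_CUBIC))
E
```

```text
14.0 ['PlanningError', 'find_in', 'get_calibration', 'get_image', 'hand_in', 'read_state', 'tip_extent']
4.65 [ 483.66637781 -248.36587729   19.28159909] 0.06416026840314182 [-0.77082701  0.18422885 -0.79541347] [ 0.01926615 -0.03132905 -0.04542154]
0 (np.float64(256.195310937597), np.float64(222.0190170951279))
5 (np.float64(256.19211457158985), np.float64(225.08056083503868))
10 (np.float64(256.18875020921), np.float64(228.30301488437163))
19 (np.float64(256.18222663064336), np.float64(234.55142982748652))
24 (np.float64(256.1783145626408), np.float64(238.29848735363262))
30 (np.float64(256.1733167914354), np.float64(243.08545327476324))
40 (np.float64(256.1641555829599), np.float64(251.86024326928492))
```

View pics/s3z.png

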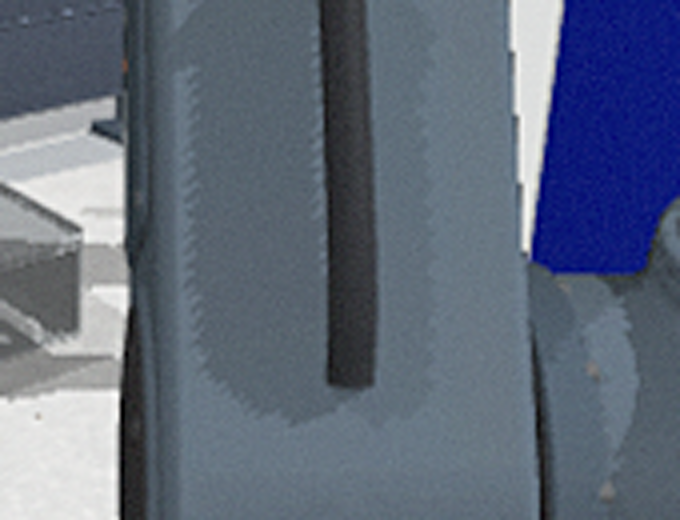

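The pads are shut above the grip: no contact force, and their image scale puts the tips well above the height the TCP implies. I'll open and feel downward in small steps.

Request:
{"api": "send_rows", "payload": {"commands": [{"tx": 0,"ty": 0,"tz": 0,"rx": 0,"ry": 0,"rz": 0,"claw": 50},{"tx": 0,"ty": 0,"tz": 0,"rx": 0,"ry": 0,"rz": 0,"claw": 50},{"tx": 0,"ty": 0,"tz": 0,"rx": 0,"ry": 0,"rz": 0,"claw": 50},{"tx": 0,"ty": 0,"tz": 0.002,"rx": 0,"ry": 0,"rz": 0,"claw": 50},{"tx": 0,"ty": 0,"tz": 0,"rx": 0,"ry": 0,"rz": 0,"claw": 50}]}}

```text
t: 5.32
eef_pos: [483.4, -248.2, 16.7]
ee_rot: [-3.141, -0.0, 1.327]
force: [-0.0, -0.6, 0.8]
opening: 42.6
```

```bash
python3 - <<'E'
from h import *
s=env.read_state(); print(s['t'],s['eef_pos'],s['opening'],s['force'])
snap('wrist','w4.png');c=env.get_calibration('wrist');print(np.round(c['cam_to_world'],3))
E
```

```text
5.325 [ 483.43859865 -248.2273383    16.69210246] 42.56778620045019 [-0.02038385 -0.6489404   0.79048501]
[[ 2.42000e-01 -9.33000e-01 -2.66000e-01  4.16680e+02]
 [ 9.70000e-01  2.33000e-01  6.60000e-02 -2.31531e+02]
 [ 0.00000e+00 -2.74000e-01  9.62000e-01  1.78258e+02]
 [ 0.00000e+00  0.00000e+00  0.00000e+00  1.00000e+00]]
```

View pics/w4.png

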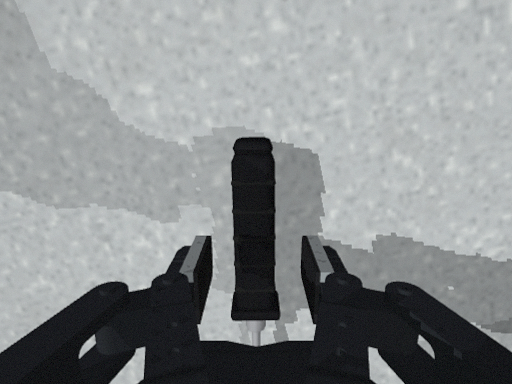

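The open pads span (208,236) to (305,236). That scale puts their tips about 15–20 mm above the top of the grip, so I'll go lower while watching the force.

Request:
{"api": "send_rows", "payload": {"commands": [{"tx": 0,"ty": 0,"tz": 0.004,"rx": 0,"ry": 0,"rz": 0,"claw": 50},{"tx": 0,"ty": 0,"tz": 0.004,"rx": 0,"ry": 0,"rz": 0,"claw": 50},{"tx": 0,"ty": 0,"tz": 0,"rx": 0,"ry": 0,"rz": 0,"claw": 50}]}}

```text
t: 5.75
eef_pos: [483.3, -248.1, 8.5]
ee_rot: [-3.141, -0.0, 1.327]
force: [0.4, -0.1, -0.4]
opening: 42.7
```

Request:
{"api": "send_rows", "payload": {"commands": [{"tx": 0,"ty": 0,"tz": 0.004,"rx": 0,"ry": 0,"rz": 0,"claw": 50},{"tx": 0,"ty": 0,"tz": 0,"rx": 0,"ry": 0,"rz": 0,"claw": 50}]}}

```text
t: 6.0
eef_pos: [483.4, -248.2, 4.6]
ee_rot: [-3.141, -0.0, 1.327]
force: [-0.8, 0.1, -0.7]
opening: 42.5
```

No contact even at TCP z = 4.6, so the real fingertips are higher than stated. I'll keep feeling downward.

Request:
{"api": "send_rows", "payload": {"commands": [{"tx": 0,"ty": 0,"tz": 0.004,"rx": 0,"ry": 0,"rz": 0,"claw": 45},{"tx": 0,"ty": 0,"tz": 0.003,"rx": 0,"ry": 0,"rz": 0,"claw": 45},{"tx": 0,"ty": 0,"tz": 0,"rx": 0,"ry": 0,"rz": 0,"claw": 45}]}}

```text
t: 6.38
eef_pos: [483.4, -248.1, -2.4]
ee_rot: [-3.141, -0.0, 1.327]
force: [-0.8, -0.5, 0.5]
opening: 38.3
```

```bash
python3 - <<'E'
from h import *
s=env.read_state(); print(s['t'],s['eef_pos'],s['opening'],s['force'])
snap('wrist','w5.png')
E
```

```text
6.375 [ 483.37797762 -248.14367284   -2.39956435] 38.25498338740366 [-0.84464024 -0.46024356  0.47248778]
```

View pics/w5.png

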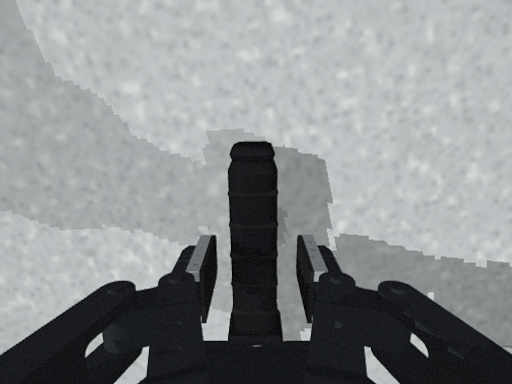

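Request:
{"api": "send_rows", "payload": {"commands": [{"tx": 0,"ty": 0,"tz": 0.004,"rx": 0,"ry": 0,"rz": 0,"claw": 45},{"tx": 0,"ty": 0,"tz": 0.004,"rx": 0,"ry": 0,"rz": 0,"claw": 45},{"tx": 0,"ty": 0,"tz": 0,"rx": 0,"ry": 0,"rz": 0,"claw": 45}]}}

```text
t: 6.8
eef_pos: [483.3, -248.1, -10.5]
ee_rot: [-3.141, -0.0, 1.327]
force: [0.2, 0.7, 0.4]
opening: 38.2
```

Request:
{"api": "send_rows", "payload": {"commands": [{"tx": 0,"ty": 0,"tz": 0.003,"rx": 0,"ry": 0,"rz": 0,"claw": 45},{"tx": 0,"ty": 0,"tz": 0.003,"rx": 0,"ry": 0,"rz": 0,"claw": 45},{"tx": 0,"ty": 0,"tz": 0,"rx": 0,"ry": 0,"rz": 0,"claw": 45}]}}

```text
t: 7.18
eef_pos: [483.4, -248.2, -16.4]
ee_rot: [-3.141, -0.0, 1.327]
force: [0.4, -0.6, 0.3]
opening: 38.3
```

```bash
python3 - <<'E'
from h import *
s=env.read_state(); print(s['t'],s['eef_pos'],s['opening'],s['force'])
snap('wrist','w6.png')
E
```

```text
7.175 [ 483.39943311 -248.19743055  -16.36834751] 38.30706821139596 [ 0.41551766 -0.62070347  0.27413607]
```

View pics/w6.png

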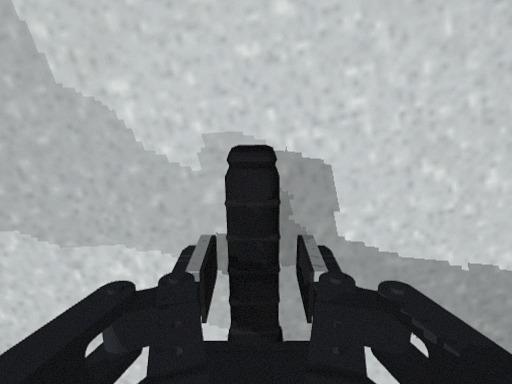

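The tips now sit well beside the grip, so I'm closing.

Request:
{"api": "send_rows", "payload": {"commands": [{"tx": 0,"ty": 0,"tz": 0,"rx": 0,"ry": 0,"rz": 0,"claw": 30},{"tx": 0,"ty": 0,"tz": 0,"rx": 0,"ry": 0,"rz": 0,"claw": 15},{"tx": 0,"ty": 0,"tz": 0,"rx": 0,"ry": 0,"rz": 0,"claw": 0},{"tx": 0,"ty": 0,"tz": 0,"rx": 0,"ry": 0,"rz": 0,"claw": 0},{"tx": 0,"ty": 0,"tz": 0,"rx": 0,"ry": 0,"rz": 0,"claw": 0}], "force": 90}}

```text
t: 7.85
eef_pos: [483.6, -248.3, -15.7]
ee_rot: [3.141, 0.0, 1.327]
force: [-1.7, 1.3, 4.7]
opening: 20.8
```

The hook is gripped: opening 20.8 mm. I'll lift and move left of the riser's front, and meanwhile check the handle pixels in the first scene picture.

```bash
python3 - <<'E'
from h import *
im=cv2.imread('pics/scene0.png')
cv2.imwrite('pics/scenezz.png',cv2.resize(im[165:240,150:260],None,fx=7,fy=7,interpolation=cv2.INTER_CUBIC))
c=env.get_calibration('scene')
print(onz(c,150+270/4,150+235/4,33))
E
```

```text
[642.39960696 -25.81299432  33.        ]
```

View pics/scenezz.png

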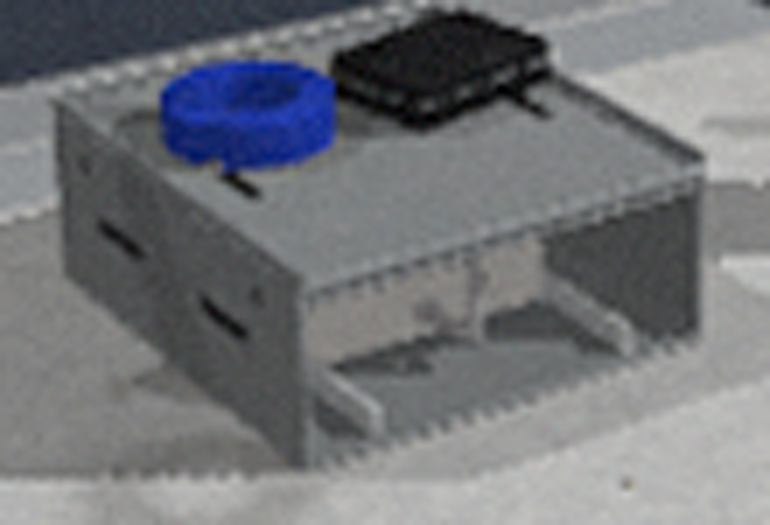

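```bash
python3 - <<'E'
from h import *
c=env.get_calibration('scene');t=env.get_calibration('top')
P=lambda u,v,z: onz(c,150+u/7,165+v/7,z)
bl,br,tl,tr,kl=P(303,467,0),P(698,338,0),P(303,285,78),P(702,160,78),P(55,100,78)
print('front',bl,br,tl,tr,'back',kl)
for a,b in((bl,br),(tl,tr)): d=a-b;print(np.linalg.norm(d),-np.arctan2(d[0],d[1]),(a+b)/2)
d=kl-tl;print(np.linalg.norm(d),np.arctan2(d[1],d[0]))
print('handle',P(480,300,33))
q=[onz(t,190+u/4,120+v/4,78) for u,v in((58,275),(299,275),(300,64))];print(q)
d=q[0]-q[1];print(np.linalg.norm(d),-np.arctan2(d[0],d[1]),(q[0]+q[1])/2)
E
```

```text
front [619.20038264  59.79619073   0.        ] [ 626.30564262 -119.69442026    0.        ] [612.27328064  59.61665724  78.        ] [ 626.70454738 -120.58036314   78.        ] back [814.12130595  69.13161819  78.        ]
179.63118924834004 0.03956503380111174 [622.75301263 -29.94911476   0.        ]
180.77396829946093 0.07991548328049378 [619.48891401 -30.48185295  78.        ]
202.07216484254357 0.04710436260759431
handle [645.44230098 -30.87076922  33.        ]
[array([611.25443588,  57.84610385,  78.        ]), array([ 613.72121718, -117.6871531 ,   78.        ]), array([ 772.49105877, -116.39347195,   78.        ])]
175.55058902124068 0.014052145886358045 [612.48782653 -29.92052463  78.        ]
```

Request:
{"api": "send_rows", "payload": {"commands": [{"tx": 0,"ty": 0,"tz": -0.02,"rx": 0,"ry": 0,"rz": 0,"claw": 0},{"tx": 0,"ty": 0,"tz": -0.04,"rx": 0,"ry": 0,"rz": 0,"claw": 0},{"tx": 0,"ty": 0,"tz": -0.04,"rx": 0,"ry": 0,"rz": 0,"claw": 0},{"tx": 0,"ty": 0,"tz": -0.01,"rx": 0,"ry": 0,"rz": 0,"claw": 0}]}}

```text
t: 8.35
eef_pos: [484.4, -248.8, 96.0]
ee_rot: [3.138, 0.001, 1.327]
force: [-0.2, 0.5, -1.2]
opening: 20.2
```

Request:
{"api": "send_rows", "payload": {"commands": [{"tx": 0.031,"ty": -0.0125,"tz": -0.018,"rx": 0,"ry": 0,"rz": 0,"claw": 0},{"tx": 0.031,"ty": -0.0125,"tz": -0.018,"rx": 0,"ry": 0,"rz": -0.142,"claw": 0},{"tx": 0.031,"ty": -0.0125,"tz": -0.018,"rx": 0,"ry": 0,"rz": -0.142,"claw": 0},{"tx": 0,"ty": 0,"tz": 0,"rx": -0.16,"ry": 0,"rz": 0,"claw": 0},{"tx": 0,"ty": 0,"tz": 0,"rx": -0.16,"ry": 0,"rz": 0,"claw": 0},{"tx": 0,"ty": 0,"tz": 0,"rx": -0.16,"ry": 0,"rz": 0,"claw": 0},{"tx": 0,"ty": 0,"tz": 0,"rx": -0.16,"ry": 0,"rz": 0,"claw": 0},{"tx": 0,"ty": 0,"tz": 0,"rx": -0.16,"ry": 0,"rz": 0,"claw": 0},{"tx": 0,"ty": 0,"tz": 0,"rx": 0,"ry": 0,"rz": 0,"claw": 0},{"tx": 0,"ty": 0,"tz": 0,"rx": 0,"ry": 0,"rz": 0,"claw": 0}]}}

```text
t: 9.6
eef_pos: [484.4, -121.7, 202.3]
ee_rot: [2.478, 0.003, 1.576]
force: [-0.5, 0.9, -1.2]
opening: 19.8
```

```bash
python3 - <<'E'
from h import *
s=env.read_state(); print(s['t'],s['eef_pos'],s['ee_rot'],s['opening'],s['q'])
snap('wrist','w7.png');c=env.get_calibration('wrist');import pickle; pickle.dump(c,open('c7.pkl','wb'));print(np.round(c['cam_to_world'],3))
r=env.find_in('tray_handle','wrist'); print([(np.round(a['location']).tolist(),round(a['conf'],2)) for a in r[:2]])
E
```

```text
9.6 [ 484.40378381 -121.74339247  202.25122904] [2.47758252 0.00299544 1.57632853] 19.826450452835573 [-0.51536037  0.05750818  2.23514452  0.90942903  0.39633998 -2.86668464]
[[-4.00000e-03 -5.89000e-01 -8.08000e-01  3.31135e+02]
 [ 1.00000e+00 -5.00000e-03 -2.00000e-03 -1.22501e+02]
 [-3.00000e-03 -8.08000e-01  5.89000e-01  2.86557e+02]
 [ 0.00000e+00  0.00000e+00  0.00000e+00  1.00000e+00]]
[([681.0, -29.0, 15.0], 0.66)]
```

View pics/w7.png

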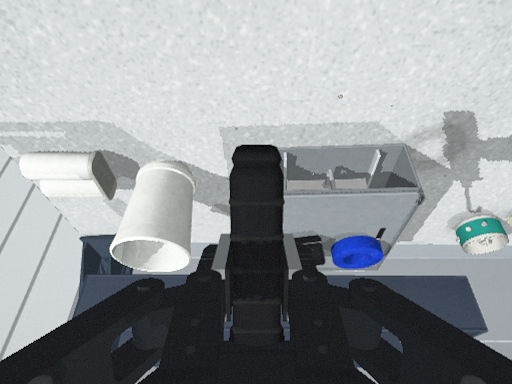

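```bash
python3 - <<'E'
from h import *
im=cv2.imread('pics/w7.png')
z=cv2.resize(im[130:215,280:430],None,fx=5,fy=5,interpolation=cv2.INTER_CUBIC)
cv2.imwrite('pics/w7z.png',z)
E
```

```text
(no output)
```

View pics/w7z.png

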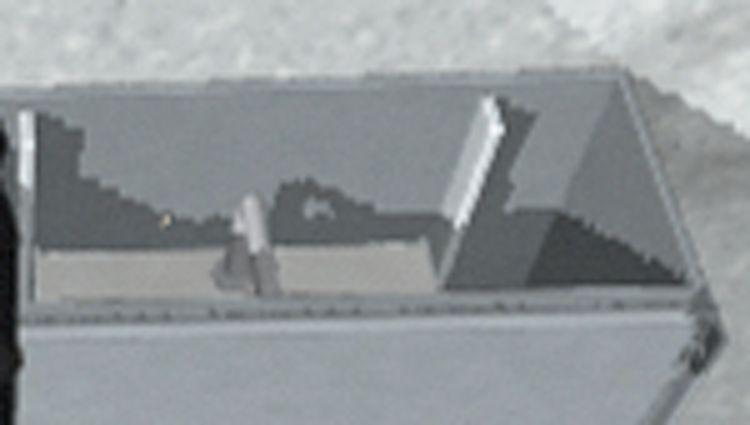

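```bash
python3 - <<'E'
from h import *
import pickle;c=pickle.load(open('c7.pkl','rb'));sc=env.get_calibration('scene')
W=lambda u,v:(c,280+u/5,130+v/5); S=lambda u,v:(sc,150+u/7,165+v/7)
for z in (12,15): print('bot',z,onz(*W(247,200),z),onz(*S(480,337),z))
print('tri bottom',tri([W(247,200),S(480,337)]))
for z in (33,51): print('z',z,onz(*W(262,250),z),onz(*W(265,285),z))
for p in ((620,75,0),):
  print('front-left bottom',onz(*W(620,72),0),'left top',onz(*W(718,330),78),'top front at x=20',onz(*W(20,320),78))
a=onz(*W(690,300),78);b=onz(*W(30,315),78);print(a,b,-np.arctan2((a-b)[0],(a-b)[1]))
a=onz(*W(600,75),0);b=onz(*W(20,90),0);print(a,b,-np.arctan2((a-b)[0],(a-b)[1]))
# predicted bar
for x,y in((645,-30),(648,-29),(650,-29)):
  for z in (15,33,51): 
    u,v=proj(c,[x,y,z]);u2,v2=proj(sc,[x,y,z]);print(x,y,z,np.round([(u-280)*5,(v-130)*5,(u2-150)*7,(v2-165)*7]))
E
```

```text
bot 12 [653.72446651 -25.57951754  12.        ] [653.67024494 -35.17014417  12.        ]
bot 15 [650.19963647 -26.63854953  15.        ] [648.70422622 -32.38135401  15.        ]
tri bottom (array([643.31339487, -28.75493298,  19.47973967]), [np.float64(1.0801554730265286), np.float64(1.080155473026688)])
z 33 [648.48053473 -25.53556189  33.        ] [663.0545987  -21.89783069  33.        ]
z 51 [625.95223096 -32.41913771  51.        ] [639.49168476 -29.03964839  51.        ]
front-left bottom [617.96388458  62.47139732   0.        ] left top [619.84808485  64.01752905  78.        ] top front at x=20 [617.27396605 -91.24302678  78.        ]
[608.80104044  53.24219289  78.        ] [615.39203539 -89.18497138  78.        ] 0.046243258145947035
[619.04747097  57.86854685   0.        ] [625.36650317 -86.87677385   0.        ] 0.04362850795226948
645 -30 15 [238. 187. 479. 342.]
645 -30 33 [247. 241. 479. 301.]
645 -30 51 [257. 299. 478. 259.]
648 -29 15 [239. 194. 473. 340.]
648 -29 33 [249. 249. 472. 299.]
648 -29 51 [258. 306. 472. 257.]
650 -29 15 [238. 199. 471. 338.]
650 -29 33 [247. 254. 470. 297.]
650 -29 51 [257. 311. 469. 255.]
```

The bar in the wrist view runs from about (329,170) to (333,185). Together with the scene view, this puts the handle at about (648,-28) with riser yaw about 0.045. I'll level the tool and go to the pre-insert pose, to the right of the handle.

Request:
{"api": "send_rows", "payload": {"commands": [{"tx": 0,"ty": 0,"tz": 0,"rx": 0.166,"ry": 0,"rz": 0,"claw": 0},{"tx": 0,"ty": 0,"tz": 0,"rx": 0.166,"ry": 0,"rz": 0,"claw": 0},{"tx": 0,"ty": 0,"tz": 0,"rx": 0.166,"ry": 0,"rz": 0,"claw": 0},{"tx": 0,"ty": 0,"tz": 0,"rx": 0.166,"ry": 0,"rz": 0,"claw": 0},{"tx": 0,"ty": 0,"tz": 0,"rx": 0,"ry": 0,"rz": -0.04,"claw": 0},{"tx": 0,"ty": 0,"tz": 0,"rx": 0,"ry": 0,"rz": 0,"claw": 0}]}}

```text
t: 10.45
eef_pos: [487.4, -114.8, 201.7]
ee_rot: [3.027, -0.014, 1.635]
force: [-0.3, -0.7, -1.3]
opening: 19.8
```

Request:
{"api": "send_rows", "payload": {"commands": [{"tx": 0.0245,"ty": -0.001,"tz": 0,"rx": 0.115,"ry": -0.014,"rz": 0.019,"claw": 0},{"tx": 0.0245,"ty": 0,"tz": 0.03,"rx": 0,"ry": 0,"rz": 0,"claw": 0},{"tx": 0,"ty": 0,"tz": 0.05,"rx": 0,"ry": 0,"rz": 0,"claw": 0},{"tx": 0,"ty": 0,"tz": 0.05,"rx": 0,"ry": 0,"rz": 0,"claw": 0},{"tx": 0,"ty": 0,"tz": 0,"rx": 0,"ry": 0,"rz": 0,"claw": 0},{"tx": 0,"ty": 0,"tz": 0,"rx": 0,"ry": 0,"rz": 0,"claw": 0}]}}

```text
t: 11.2
eef_pos: [484.8, -66.0, 74.5]
ee_rot: [3.139, -0.0, 1.614]
force: [0.7, -0.1, -0.7]
opening: 20.4
```

```bash
python3 - <<'E'
from h import *
s=env.read_state(); print(s['t'],s['eef_pos'],s['ee_rot'],s['opening'],s['q'])
snap('wrist','w8.png');snap('scene','s8.png');snap('top','t8.png')
im=cv2.imread('pics/s8.png')
cv2.imwrite('pics/s8z.png',cv2.resize(im[140:260,120:290],None,fx=4,fy=4,interpolation=cv2.INTER_CUBIC))
im=cv2.imread('pics/t8.png')
cv2.imwrite('pics/t8z.png',cv2.resize(im[120:270,170:340],None,fx=4,fy=4,interpolation=cv2.INTER_CUBIC))
E
```

```text
11.2 [484.79571647 -66.04883251  74.52352794] [ 3.13874266e+00 -4.11732130e-04  1.61416444e+00] 20.37937183127621 [-2.31269336e-01  4.43002807e-01  1.92317845e+00  1.67478076e-03
  7.72780566e-01 -1.84663074e+00]
```

View pics/w8.png

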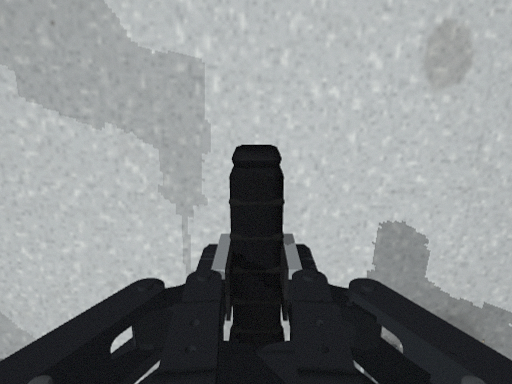

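View pics/s8z.png

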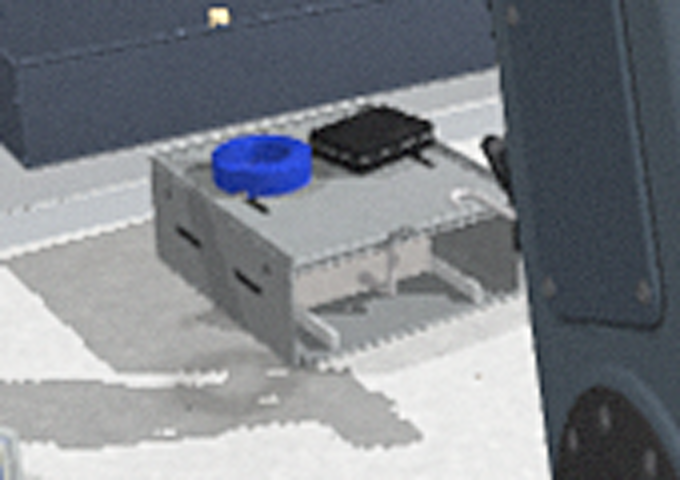

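View pics/t8z.png

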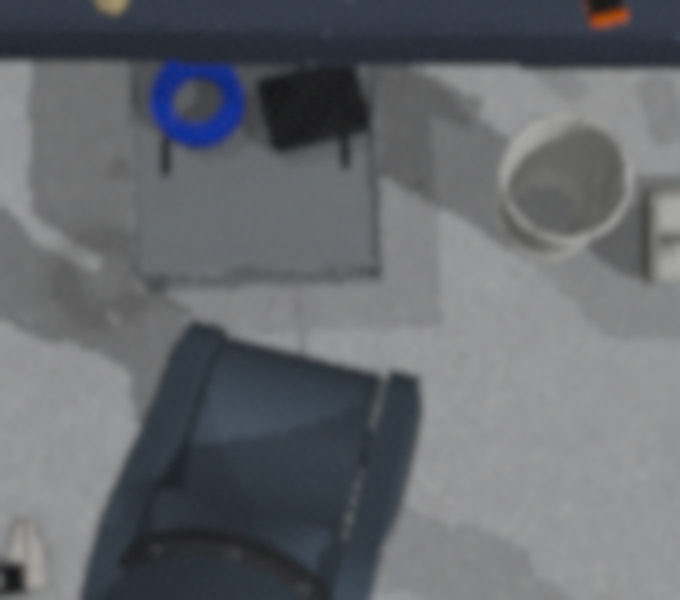

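The scene camera shows both the J, about (470,200) in the zoom, and the handle bar at about (392,270). I'll compare the predicted J position with this.

```bash
cat >> h.py <<'E'
YR=0.045
def jpts(c,tcp,yaw,z0=28,ox=106.5,oy=9):
    a=yaw-np.pi/2;ex=np.array([np.cos(a),np.sin(a),0]);ey=np.array([-np.sin(a),np.cos(a),0])
    b=np.array(tcp)+ox*ex+oy*ey+[0,0,z0]
    P=[b-9*ey-50*ex,b-9*ey]+[b+9*(np.sin(t)*ex-np.cos(t)*ey) for t in np.linspace(0,np.pi,9)]+[b+9*ey-3*ex]
    return b,[proj(c,p) for p in P]
def drawj(img,c,tcp,yaw,out,crop,f=6,**k):
    u0,v0,u1,v1=crop
    z=cv2.resize(img[v0:v1,u0:u1],None,fx=f,fy=f,interpolation=cv2.INTER_CUBIC)
    b,P=jpts(c,tcp,yaw,**k)
    cv2.polylines(z,[np.int32([[(u-u0+.5)*f,(v-v0+.5)*f] for u,v in P])],False,(0,0,255),1)
    cv2.imwrite('pics/'+out,z);return b
E
python3 - <<'E'
from h import *
c=env.get_calibration('scene')
print(drawj(cv2.imread('pics/s8.png'),c,[484.8,-66,74.5],1.614,'s8j.png',(180,160,270,240),8))
E
```

```text
[590.81190917 -52.40863827 102.5       ]
```

View pics/s8j.png

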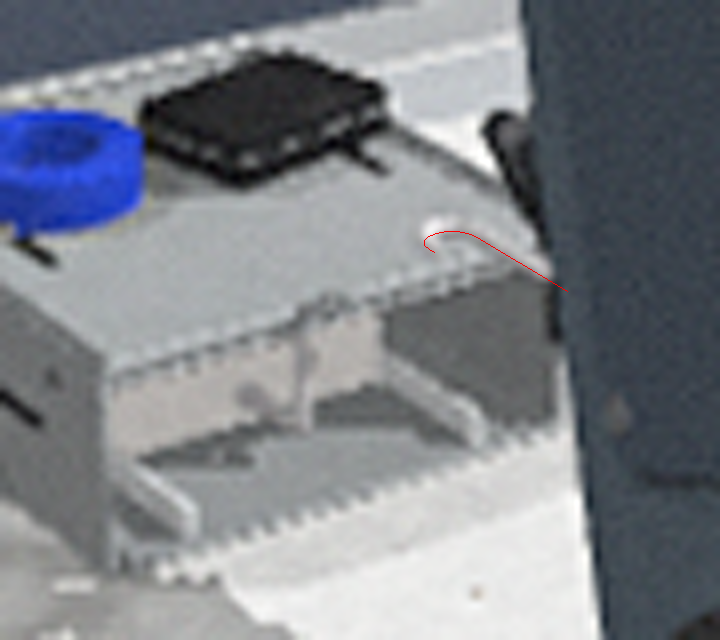

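The J matches the prediction to within about 4 mm, sitting slightly further ahead. I'll lower to handle height and go in part way.

Request:
{"api": "send_rows", "payload": {"commands": [{"tx": 0,"ty": 0,"tz": 0.03,"rx": 0,"ry": 0,"rz": 0,"claw": 0},{"tx": 0.001,"ty": 0,"tz": 0.03,"rx": 0,"ry": 0,"rz": 0,"claw": 0},{"tx": 0,"ty": 0,"tz": 0.009,"rx": 0,"ry": 0,"rz": 0,"claw": 0},{"tx": 0,"ty": 0.015,"tz": 0,"rx": 0,"ry": 0,"rz": 0,"claw": 0},{"tx": 0,"ty": 0.015,"tz": 0,"rx": 0,"ry": 0,"rz": 0,"claw": 0},{"tx": 0,"ty": 0.01,"tz": 0,"rx": 0,"ry": 0,"rz": 0,"claw": 0},{"tx": 0,"ty": 0,"tz": 0,"rx": 0,"ry": 0,"rz": 0,"claw": 0}]}}

```text
t: 12.22
eef_pos: [524.8, -62.9, 4.8]
ee_rot: [3.139, -0.0, 1.615]
force: [-0.2, -0.7, -0.8]
opening: 20.0
```

```bash
python3 - <<'E'
from h import *
s=env.read_state(); print(s['t'],s['eef_pos'],s['ee_rot'],s['force'])
im=snap('scene','s9.png');c=env.get_calibration('scene')
cv2.imwrite('pics/s9z.png',cv2.resize(im[165:235,180:270],None,fx=8,fy=8,interpolation=cv2.INTER_CUBIC))
print(drawj(im,c,s['eef_pos'],s['ee_rot'][2],'s9j.png',(180,165,270,235),8,ox=110))
E
```

```text
12.225 [524.79826015 -62.88160684   4.83943084] [ 3.13880874e+00 -4.99892363e-04  1.61510274e+00] [-0.1898161  -0.7110805  -0.83189641]
[634.29168236 -49.01832828  32.83943084]
```

View pics/s9z.png

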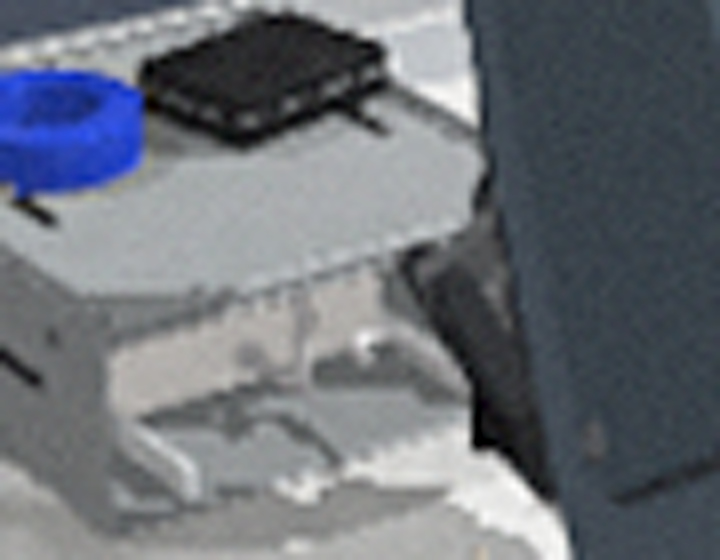

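View pics/s9j.png

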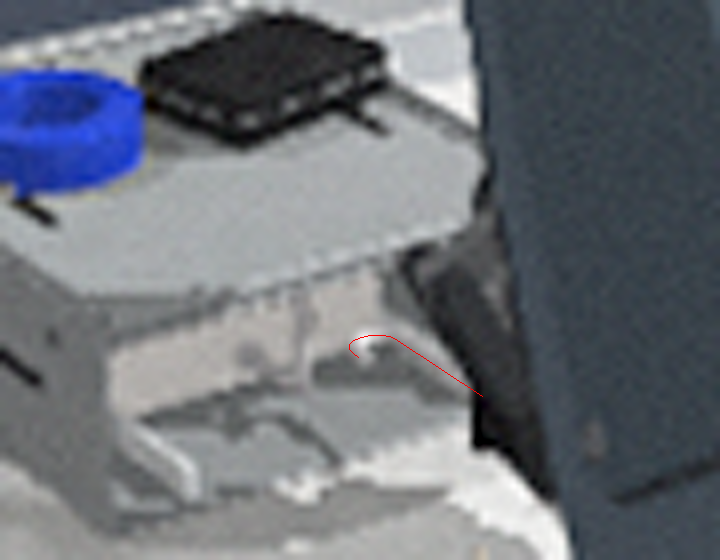

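The J is just inside the mouth, right of the bar, and agrees with the overlay. I'll go in to 15 mm past the bar.

Request:
{"api": "send_rows", "payload": {"commands": [{"tx": 0,"ty": 0.008,"tz": 0,"rx": 0,"ry": 0,"rz": 0,"claw": 0},{"tx": 0,"ty": 0.008,"tz": 0,"rx": 0,"ry": 0,"rz": 0,"claw": 0},{"tx": 0,"ty": 0.007,"tz": 0,"rx": 0,"ry": 0,"rz": 0,"claw": 0},{"tx": 0,"ty": 0.005,"tz": 0,"rx": 0,"ry": 0,"rz": 0,"claw": 0},{"tx": 0,"ty": 0,"tz": 0,"rx": 0,"ry": 0,"rz": 0,"claw": 0},{"tx": 0,"ty": 0,"tz": 0,"rx": 0,"ry": 0,"rz": 0,"claw": 0}]}}

```text
t: 13.02
eef_pos: [551.8, -61.5, 4.1]
ee_rot: [3.141, -0.001, 1.615]
force: [-0.1, 0.6, -1.1]
opening: 19.9
```

```bash
python3 - <<'E'
from h import *
s=env.read_state(); print(s['t'],s['eef_pos'],s['ee_rot'],s['force'])
im=snap('scene','s10.png');c=env.get_calibration('scene')
cv2.imwrite('pics/s10z.png',cv2.resize(im[165:235,180:270],None,fx=8,fy=8,interpolation=cv2.INTER_CUBIC))
print(drawj(im,c,s['eef_pos'],s['ee_rot'][2],'s10j.png',(180,165,270,235),8,ox=110))
E
```

```text
13.025 [551.79184056 -61.52494706   4.09160339] [ 3.14052820e+00 -9.49428323e-04  1.61496360e+00] [-0.09971109  0.64892613 -1.05713196]
[661.28719061 -47.67690326  32.09160339]
```

View pics/s10z.png

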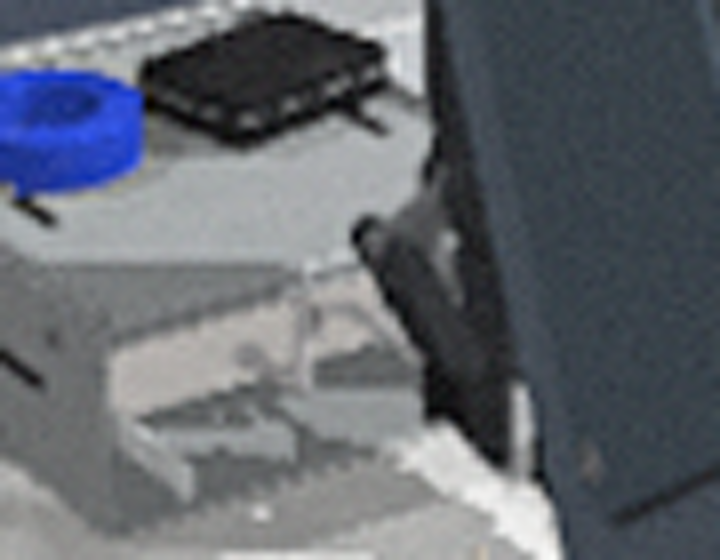

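View pics/s10j.png

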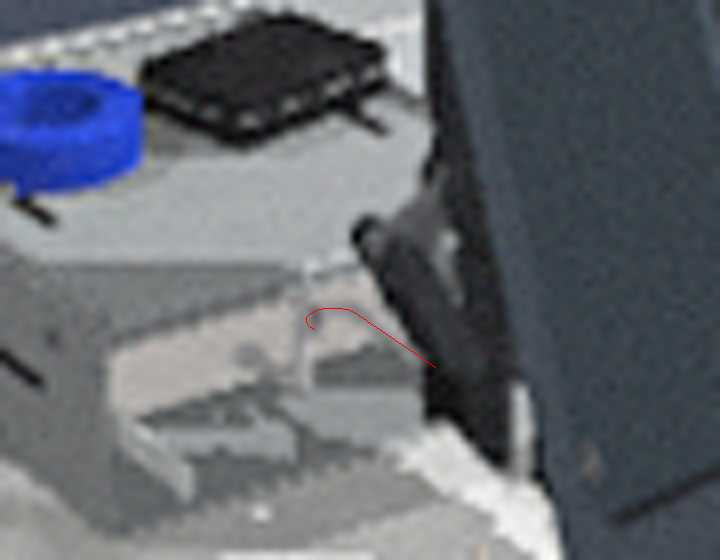

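The J is now beyond the bar's x with no contact. I'll shift left and watch the side force; an early contact near 6 mm would mean the tip is hitting the bar.

Request:
{"api": "send_rows", "payload": {"commands": [{"tx": 0.003,"ty": 0,"tz": 0,"rx": 0,"ry": 0,"rz": 0,"claw": 0},{"tx": 0.003,"ty": 0,"tz": 0,"rx": 0,"ry": 0,"rz": 0,"claw": 0},{"tx": 0.002,"ty": 0,"tz": 0,"rx": 0,"ry": 0,"rz": 0,"claw": 0},{"tx": 0,"ty": 0,"tz": 0,"rx": 0,"ry": 0,"rz": 0,"claw": 0}]}}

```text
t: 13.58
eef_pos: [551.7, -53.4, 4.2]
ee_rot: [3.14, -0.001, 1.615]
force: [-0.6, -0.3, -1.0]
opening: 20.1
```

Request:
{"api": "send_rows", "payload": {"commands": [{"tx": 0.002,"ty": 0,"tz": 0,"rx": 0,"ry": 0,"rz": 0,"claw": 0},{"tx": 0.002,"ty": 0,"tz": 0,"rx": 0,"ry": 0,"rz": 0,"claw": 0},{"tx": 0,"ty": 0,"tz": 0,"rx": 0,"ry": 0,"rz": 0,"claw": 0}]}}

```text
t: 13.95
eef_pos: [551.5, -49.4, 4.2]
ee_rot: [3.14, -0.001, 1.615]
force: [0.6, -0.8, -0.5]
opening: 20.0
```

```bash
python3 - <<'E'
from h import *
s=env.read_state(); print(s['t'],s['eef_pos'],s['ee_rot'],s['force'],s['torque'])
im=snap('scene','s11.png')
cv2.imwrite('pics/s11z.png',cv2.resize(im[165:235,180:270],None,fx=8,fy=8,interpolation=cv2.INTER_CUBIC))
E
```

```text
13.95 [551.49656353 -49.41882971   4.187919  ] [ 3.14014166e+00 -8.64045407e-04  1.61510643e+00] [ 0.56818456 -0.81575257 -0.54197725] [ 0.08592166  0.03570154 -0.03404085]
```

View pics/s11z.png

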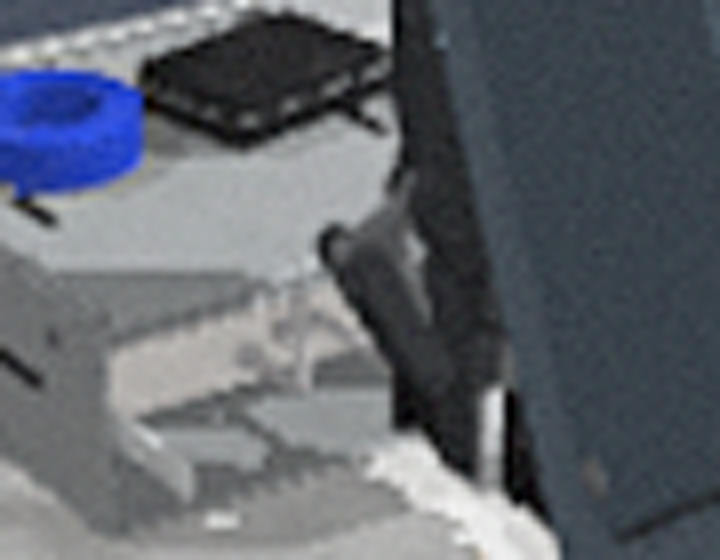

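The tip has passed behind the bar and shows to its left at about (278,325), with no contact. Continuing left.

Request:
{"api": "send_rows", "payload": {"commands": [{"tx": 0.002,"ty": 0,"tz": 0,"rx": 0,"ry": 0,"rz": 0,"claw": 0},{"tx": 0.002,"ty": 0,"tz": 0,"rx": 0,"ry": 0,"rz": 0,"claw": 0},{"tx": 0.001,"ty": 0,"tz": 0,"rx": 0,"ry": 0,"rz": 0,"claw": 0},{"tx": 0,"ty": 0,"tz": 0,"rx": 0,"ry": 0,"rz": 0,"claw": 0}]}}

```text
t: 14.5
eef_pos: [551.3, -44.5, 4.2]
ee_rot: [3.14, -0.001, 1.615]
force: [-0.9, 0.0, -0.8]
opening: 20.3
```

Request:
{"api": "send_rows", "payload": {"commands": [{"tx": 0.001,"ty": 0,"tz": 0,"rx": 0,"ry": 0,"rz": 0,"claw": 0},{"tx": 0.001,"ty": 0,"tz": 0,"rx": 0,"ry": 0,"rz": 0,"claw": 0},{"tx": 0,"ty": 0,"tz": 0,"rx": 0,"ry": 0,"rz": 0,"claw": 0}]}}

```text
t: 14.88
eef_pos: [551.2, -42.5, 4.2]
ee_rot: [3.14, -0.001, 1.615]
force: [0.3, -0.1, -0.7]
opening: 19.9
```

```bash
python3 - <<'E'
from h import *
s=env.read_state(); print(s['t'],s['eef_pos'],s['ee_rot'],s['force'],s['torque'])
im=snap('scene','s12.png')
cv2.imwrite('pics/s12z.png',cv2.resize(im[190:220,195:245],None,fx=15,fy=15,interpolation=cv2.INTER_CUBIC))
E
```

```text
14.875 [551.19550383 -42.51577525   4.19566175] [ 3.14014584e+00 -8.66269705e-04  1.61499684e+00] [ 0.32536969 -0.05954197 -0.65671106] [ 0.00761595 -0.0156801  -0.00159378]
```

View pics/s12z.png

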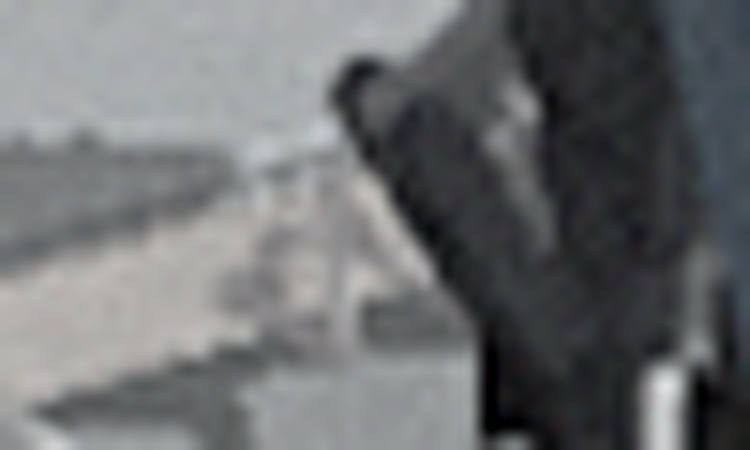

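The rod is close to the right of the bar, the tip is on its left, and there's no side load. Drawing back to engage.

Request:
{"api": "send_rows", "payload": {"commands": [{"tx": 0,"ty": -0.003,"tz": 0,"rx": 0,"ry": 0,"rz": 0,"claw": 0},{"tx": 0,"ty": -0.003,"tz": 0,"rx": 0,"ry": 0,"rz": 0,"claw": 0},{"tx": 0,"ty": -0.003,"tz": 0,"rx": 0,"ry": 0,"rz": 0,"claw": 0},{"tx": 0,"ty": -0.002,"tz": 0,"rx": 0,"ry": 0,"rz": 0,"claw": 0},{"tx": 0,"ty": 0,"tz": 0,"rx": 0,"ry": 0,"rz": 0,"claw": 0}]}}

```text
t: 15.55
eef_pos: [540.1, -43.1, 4.2]
ee_rot: [3.14, -0.001, 1.615]
force: [-0.0, -0.0, -1.3]
opening: 20.0
```

Request:
{"api": "send_rows", "payload": {"commands": [{"tx": 0,"ty": -0.001,"tz": 0,"rx": 0,"ry": 0,"rz": 0,"claw": 0},{"tx": 0,"ty": -0.001,"tz": 0,"rx": 0,"ry": 0,"rz": 0,"claw": 0},{"tx": 0,"ty": -0.001,"tz": 0,"rx": 0,"ry": 0,"rz": 0,"claw": 0},{"tx": 0,"ty": 0,"tz": 0,"rx": 0,"ry": 0,"rz": 0,"claw": 0}]}}

```text
t: 16.05
eef_pos: [537.1, -43.2, 4.2]
ee_rot: [3.14, -0.001, 1.615]
force: [0.3, -0.2, -1.1]
opening: 20.1
```

Request:
{"api": "send_rows", "payload": {"commands": [{"tx": 0,"ty": -0.001,"tz": 0,"rx": 0,"ry": 0,"rz": 0,"claw": 0},{"tx": 0,"ty": -0.001,"tz": 0,"rx": 0,"ry": 0,"rz": 0,"claw": 0},{"tx": 0,"ty": -0.001,"tz": 0,"rx": 0,"ry": 0,"rz": 0,"claw": 0},{"tx": 0,"ty": 0,"tz": 0,"rx": 0,"ry": 0,"rz": 0,"claw": 0}]}}

```text
t: 16.55
eef_pos: [534.4, -43.4, 4.3]
ee_rot: [3.14, -0.001, 1.615]
force: [2.0, 1.0, -0.7]
opening: 20.2
```

Contact came after 17 mm, as predicted, with force x about +2 N. I'll draw on slowly and check.

Request:
{"api": "send_rows", "payload": {"commands": [{"tx": 0,"ty": -0.001,"tz": 0,"rx": 0,"ry": 0,"rz": 0,"claw": 0},{"tx": 0,"ty": -0.001,"tz": 0,"rx": 0,"ry": 0,"rz": 0,"claw": 0},{"tx": 0,"ty": -0.001,"tz": 0,"rx": 0,"ry": 0,"rz": 0,"claw": 0},{"tx": 0,"ty": -0.001,"tz": 0,"rx": 0,"ry": 0,"rz": 0,"claw": 0},{"tx": 0,"ty": -0.001,"tz": 0,"rx": 0,"ry": 0,"rz": 0,"claw": 0},{"tx": 0,"ty": -0.001,"tz": 0,"rx": 0,"ry": 0,"rz": 0,"claw": 0}]}}

```text
t: 17.3
eef_pos: [528.2, -43.6, 4.2]
ee_rot: [3.14, -0.001, 1.615]
force: [2.9, 0.7, -0.7]
opening: 20.2
```

```bash
python3 - <<'E'
from h import *
s=env.read_state(); print(s['t'],s['eef_pos'],s['ee_rot'],s['force'],s['torque'])
im=snap('scene','s13.png')
cv2.imwrite('pics/s13z.png',cv2.resize(im[165:235,180:270],None,fx=8,fy=8,interpolation=cv2.INTER_CUBIC))
E
```

```text
17.3 [528.20914499 -43.5960025    4.21959082] [ 3.14000104e+00 -8.67542973e-04  1.61486362e+00] [ 2.87826406  0.69859358 -0.7113685 ] [ 0.03747541 -0.51533939 -0.00843723]
```

View pics/s13z.png

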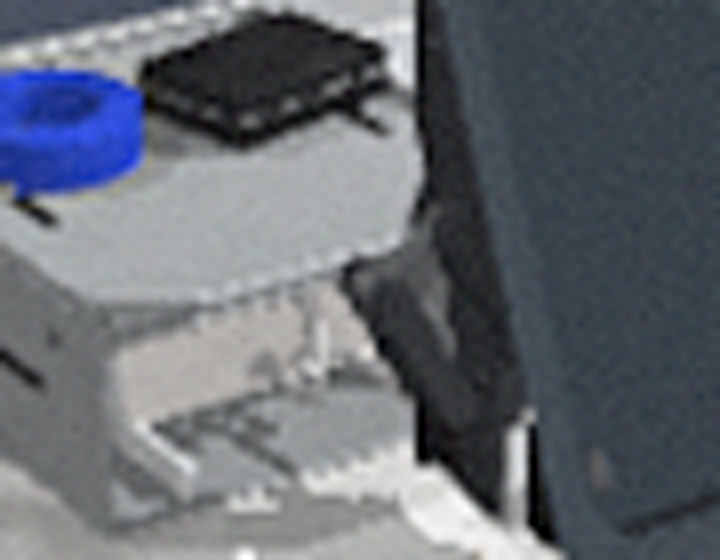

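The tray follows the hook at about 3 N. I'll keep drawing.

Request:
{"api": "send_rows", "payload": {"commands": [{"tx": 0,"ty": -0.0015,"tz": 0,"rx": 0,"ry": 0,"rz": 0,"claw": 0},{"tx": 0,"ty": -0.0015,"tz": 0,"rx": 0,"ry": 0,"rz": 0,"claw": 0},{"tx": 0,"ty": -0.0015,"tz": 0,"rx": 0,"ry": 0,"rz": 0,"claw": 0},{"tx": 0,"ty": -0.0015,"tz": 0,"rx": 0,"ry": 0,"rz": 0,"claw": 0}]}}

```text
t: 17.85
eef_pos: [522.1, -43.9, 4.2]
ee_rot: [3.14, -0.001, 1.615]
force: [3.1, 0.1, -0.5]
opening: 20.2
```

Request:
{"api": "send_rows", "payload": {"commands": [{"tx": 0,"ty": -0.0015,"tz": 0,"rx": 0,"ry": 0,"rz": 0,"claw": 0},{"tx": 0,"ty": -0.0015,"tz": 0,"rx": 0,"ry": 0,"rz": 0,"claw": 0},{"tx": 0,"ty": -0.0015,"tz": 0,"rx": 0,"ry": 0,"rz": 0,"claw": 0},{"tx": 0,"ty": -0.0015,"tz": 0,"rx": 0,"ry": 0,"rz": 0,"claw": 0}]}}

```text
t: 18.35
eef_pos: [516.1, -44.1, 4.1]
ee_rot: [3.14, -0.001, 1.615]
force: [2.5, 0.2, -1.9]
opening: 20.2
```

Request:
{"api": "send_rows", "payload": {"commands": [{"tx": 0,"ty": -0.0015,"tz": 0,"rx": 0,"ry": 0,"rz": 0,"claw": 0},{"tx": 0,"ty": -0.0015,"tz": 0,"rx": 0,"ry": 0,"rz": 0,"claw": 0},{"tx": 0,"ty": -0.0015,"tz": 0,"rx": 0,"ry": 0,"rz": 0,"claw": 0}]}}

```text
t: 18.73
eef_pos: [511.7, -44.3, 4.2]
ee_rot: [3.14, -0.001, 1.615]
force: [3.6, 0.2, -1.0]
opening: 20.0
```

Request:
{"api": "send_rows", "payload": {"commands": [{"tx": 0,"ty": -0.0015,"tz": 0,"rx": 0,"ry": 0,"rz": 0,"claw": 0},{"tx": 0,"ty": -0.0015,"tz": 0,"rx": 0,"ry": 0,"rz": 0,"claw": 0},{"tx": 0,"ty": -0.0015,"tz": 0,"rx": 0,"ry": 0,"rz": 0,"claw": 0}]}}

```text
t: 19.1
eef_pos: [508.5, -44.7, 4.5]
ee_rot: [3.137, -0.0, 1.615]
force: [9.6, 0.2, -2.6]
opening: 20.2
```

Request:
{"api": "send_rows", "payload": {"commands": [{"tx": 0,"ty": -0.0015,"tz": 0,"rx": 0,"ry": 0,"rz": 0,"claw": 0},{"tx": 0,"ty": -0.0015,"tz": 0,"rx": 0,"ry": 0,"rz": 0,"claw": 0}]}}

```text
t: 19.35
eef_pos: [505.3, -44.8, 4.4]
ee_rot: [3.138, -0.0, 1.615]
force: [6.8, 0.3, -2.2]
opening: 20.2
```

Request:
{"api": "send_rows", "payload": {"commands": [{"tx": 0,"ty": -0.0015,"tz": 0,"rx": 0,"ry": 0,"rz": 0,"claw": 0},{"tx": 0,"ty": -0.0015,"tz": 0,"rx": 0,"ry": 0,"rz": 0,"claw": 0}]}}

```text
t: 19.6
eef_pos: [501.7, -44.9, 4.3]
ee_rot: [3.139, -0.001, 1.615]
force: [4.0, 0.5, -2.0]
opening: 20.0
```

Request:
{"api": "send_rows", "payload": {"commands": [{"tx": 0,"ty": -0.0015,"tz": 0,"rx": 0,"ry": 0,"rz": 0,"claw": 0},{"tx": 0,"ty": -0.0015,"tz": 0,"rx": 0,"ry": 0,"rz": 0,"claw": 0}]}}

```text
t: 19.85
eef_pos: [497.9, -44.9, 4.1]
ee_rot: [3.141, -0.001, 1.615]
force: [1.9, 0.3, -0.8]
opening: 20.5
```

The rollers peaked at about 9.6 N near TCP x = 508, so the stops should lie around x = 488–490. I'll take finer steps.

Request:
{"api": "send_rows", "payload": {"commands": [{"tx": 0,"ty": -0.001,"tz": 0,"rx": 0,"ry": 0,"rz": 0,"claw": 0},{"tx": 0,"ty": -0.001,"tz": 0,"rx": 0,"ry": 0,"rz": 0,"claw": 0},{"tx": 0,"ty": -0.001,"tz": 0,"rx": 0,"ry": 0,"rz": 0,"claw": 0}]}}

```text
t: 20.23
eef_pos: [494.7, -45.0, 3.9]
ee_rot: [3.141, -0.001, 1.615]
force: [-0.1, -1.0, -0.9]
opening: 20.0
```

Request:
{"api": "send_rows", "payload": {"commands": [{"tx": 0,"ty": -0.001,"tz": 0,"rx": 0,"ry": 0,"rz": 0,"claw": 0},{"tx": 0,"ty": -0.001,"tz": 0,"rx": 0,"ry": 0,"rz": 0,"claw": 0}]}}

```text
t: 20.48
eef_pos: [493.1, -45.1, 4.1]
ee_rot: [3.14, -0.001, 1.615]
force: [0.0, 0.8, -1.1]
opening: 20.0
```

Request:
{"api": "send_rows", "payload": {"commands": [{"tx": 0,"ty": -0.0008,"tz": 0,"rx": 0,"ry": 0,"rz": 0,"claw": 0},{"tx": 0,"ty": -0.0008,"tz": 0,"rx": 0,"ry": 0,"rz": 0,"claw": 0}]}}

```text
t: 20.72
eef_pos: [491.8, -45.2, 4.2]
ee_rot: [3.14, -0.001, 1.615]
force: [2.9, 0.6, -2.1]
opening: 20.0
```

Request:
{"api": "send_rows", "payload": {"commands": [{"tx": 0,"ty": -0.0008,"tz": 0,"rx": 0,"ry": 0,"rz": 0,"claw": 0}]}}

```text
t: 20.85
eef_pos: [491.6, -45.3, 4.3]
ee_rot: [3.138, -0.001, 1.615]
force: [5.4, 1.6, -2.1]
opening: 20.6
```

At the stops the force only rises. I'll step up gently towards 15 N.

Request:
{"api": "send_rows", "payload": {"commands": [{"tx": 0,"ty": -0.0006,"tz": 0,"rx": 0,"ry": 0,"rz": 0,"claw": 0}]}}

```text
t: 20.98
eef_pos: [491.5, -45.3, 4.5]
ee_rot: [3.137, -0.0, 1.615]
force: [8.8, 2.7, -2.7]
opening: 20.0
```

Request:
{"api": "send_rows", "payload": {"commands": [{"tx": 0,"ty": -0.0005,"tz": 0,"rx": 0,"ry": 0,"rz": 0,"claw": 0}]}}

```text
t: 21.1
eef_pos: [491.5, -45.4, 4.6]
ee_rot: [3.136, -0.0, 1.615]
force: [9.1, 1.9, -3.1]
opening: 20.1
```

Request:
{"api": "send_rows", "payload": {"commands": [{"tx": 0,"ty": -0.0004,"tz": 0,"rx": 0,"ry": 0,"rz": 0,"claw": 0}]}}

```text
t: 21.22
eef_pos: [491.4, -45.4, 4.7]
ee_rot: [3.136, -0.0, 1.615]
force: [10.6, 1.9, -4.1]
opening: 20.3
```

Request:
{"api": "send_rows", "payload": {"commands": [{"tx": 0,"ty": -0.0004,"tz": 0,"rx": 0,"ry": 0,"rz": 0,"claw": 0}]}}

```text
t: 21.35
eef_pos: [491.4, -45.5, 4.8]
ee_rot: [3.135, 0.0, 1.615]
force: [11.8, 3.1, -3.7]
opening: 20.1
```

Request:
{"api": "send_rows", "payload": {"commands": [{"tx": 0,"ty": -0.0005,"tz": 0,"rx": 0,"ry": 0,"rz": 0,"claw": 0}]}}

```text
t: 21.48
eef_pos: [491.3, -45.5, 4.9]
ee_rot: [3.134, 0.0, 1.615]
force: [13.2, 2.9, -4.3]
opening: 20.6
```

Request:
{"api": "send_rows", "payload": {"commands": [{"tx": 0,"ty": -0.0004,"tz": 0,"rx": 0,"ry": 0,"rz": 0,"claw": 0}]}}

```text
t: 21.6
eef_pos: [491.3, -45.6, 5.0]
ee_rot: [3.133, 0.0, 1.615]
force: [14.5, 3.2, -4.5]
opening: 19.7
```

Request:
{"api": "send_rows", "payload": {"commands": [{"tx": 0,"ty": -0.0002,"tz": 0,"rx": 0,"ry": 0,"rz": 0,"claw": 0}]}}

```text
t: 21.72
eef_pos: [491.3, -45.6, 5.1]
ee_rot: [3.133, 0.0, 1.615]
force: [14.4, 2.8, -4.9]
opening: 20.5
```

Request:
{"api": "send_rows", "payload": {"commands": [{"tx": 0,"ty": 0,"tz": 0,"rx": 0,"ry": 0,"rz": 0,"claw": 0},{"tx": 0,"ty": 0,"tz": 0,"rx": 0,"ry": 0,"rz": 0,"claw": 0},{"tx": 0,"ty": 0,"tz": 0,"rx": 0,"ry": 0,"rz": 0,"claw": 0},{"tx": 0,"ty": 0,"tz": 0,"rx": 0,"ry": 0,"rz": 0,"claw": 0},{"tx": 0,"ty": 0,"tz": 0,"rx": 0,"ry": 0,"rz": 0,"claw": 0}]}}

```text
t: 22.35
eef_pos: [491.3, -45.6, 5.1]
ee_rot: [3.133, 0.0, 1.615]
force: [14.9, 3.1, -4.5]
opening: 20.2
```

```bash
python3 - <<'E'
from h import *
s=env.read_state(); print(s['t'],s['eef_pos'],s['force'],s['torque'])
im=snap('scene','s14.png')
cv2.imwrite('pics/s14z.png',cv2.resize(im[165:245,170:270],None,fx=7,fy=7,interpolation=cv2.INTER_CUBIC))
print(env.read_state()['force'])
E
```

```text
22.35 [491.28060946 -45.60725899   5.0605793 ] [14.86575762  3.13666121 -4.50651338] [ 0.50805488 -1.95332147  0.13923889]
[15.16428383  3.80299343 -4.06046549]
```

View pics/s14z.png

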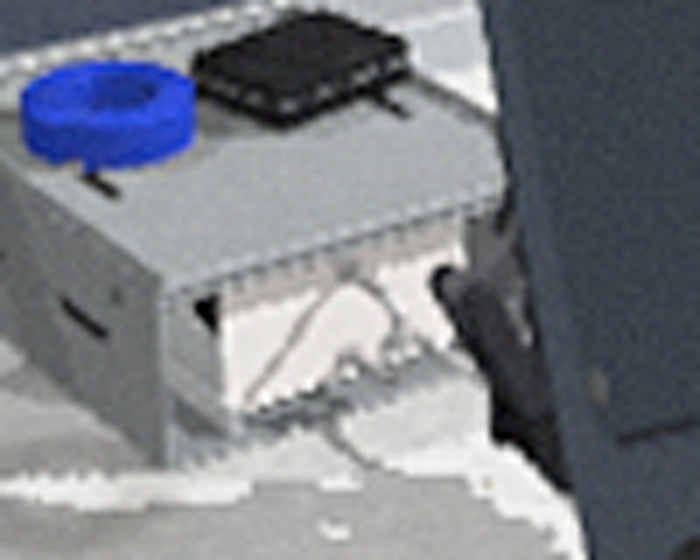

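A steady pull of about 15.3 N held for over half a second, and the white tray front is at the mouth. Now unhooking: forward about 17 mm, then right.

Request:
{"api": "send_rows", "payload": {"commands": [{"tx": 0,"ty": 0.002,"tz": 0,"rx": 0,"ry": 0,"rz": 0,"claw": 0},{"tx": 0,"ty": 0.003,"tz": 0,"rx": 0,"ry": 0,"rz": 0,"claw": 0},{"tx": 0,"ty": 0.004,"tz": 0,"rx": 0,"ry": 0,"rz": 0,"claw": 0},{"tx": 0,"ty": 0.003,"tz": 0,"rx": 0,"ry": 0,"rz": 0,"claw": 0},{"tx": 0,"ty": 0,"tz": 0,"rx": 0,"ry": 0,"rz": 0,"claw": 0}]}}

```text
t: 23.02
eef_pos: [499.9, -44.8, 4.0]
ee_rot: [3.14, -0.001, 1.615]
force: [-0.1, 0.3, -0.7]
opening: 20.1
```

Request:
{"api": "send_rows", "payload": {"commands": [{"tx": 0,"ty": 0.003,"tz": 0,"rx": 0,"ry": 0,"rz": 0,"claw": 0},{"tx": 0,"ty": 0.003,"tz": 0,"rx": 0,"ry": 0,"rz": 0,"claw": 0},{"tx": 0,"ty": 0,"tz": 0,"rx": 0,"ry": 0,"rz": 0,"claw": 0}]}}

```text
t: 23.4
eef_pos: [506.1, -44.6, 4.2]
ee_rot: [3.14, -0.001, 1.615]
force: [0.2, -1.1, -0.3]
opening: 19.7
```

Request:
{"api": "send_rows", "payload": {"commands": [{"tx": 0,"ty": 0.002,"tz": 0,"rx": 0,"ry": 0,"rz": 0,"claw": 0},{"tx": 0,"ty": 0,"tz": 0,"rx": 0,"ry": 0,"rz": 0,"claw": 0}]}}

```text
t: 23.65
eef_pos: [508.0, -44.5, 4.2]
ee_rot: [3.14, -0.001, 1.615]
force: [0.3, -0.5, -1.0]
opening: 20.0
```

Request:
{"api": "send_rows", "payload": {"commands": [{"tx": -0.003,"ty": 0,"tz": 0,"rx": 0,"ry": 0,"rz": 0,"claw": 0},{"tx": -0.003,"ty": 0,"tz": 0,"rx": 0,"ry": 0,"rz": 0,"claw": 0},{"tx": -0.002,"ty": 0,"tz": 0,"rx": 0,"ry": 0,"rz": 0,"claw": 0},{"tx": 0,"ty": 0,"tz": 0,"rx": 0,"ry": 0,"rz": 0,"claw": 0}]}}

```text
t: 24.15
eef_pos: [508.2, -52.7, 4.1]
ee_rot: [3.14, -0.001, 1.615]
force: [-0.5, -0.4, -0.8]
opening: 20.2
```

Request:
{"api": "send_rows", "payload": {"commands": [{"tx": -0.003,"ty": 0,"tz": 0,"rx": 0,"ry": 0,"rz": 0,"claw": 0},{"tx": -0.003,"ty": 0,"tz": 0,"rx": 0,"ry": 0,"rz": 0,"claw": 0},{"tx": 0,"ty": 0,"tz": 0,"rx": 0,"ry": 0,"rz": 0,"claw": 0}]}}

```text
t: 24.52
eef_pos: [508.5, -58.7, 4.1]
ee_rot: [3.14, -0.001, 1.615]
force: [1.3, 0.3, -1.3]
opening: 20.0
```

Request:
{"api": "send_rows", "payload": {"commands": [{"tx": -0.004,"ty": 0,"tz": 0,"rx": 0,"ry": 0,"rz": 0,"claw": 0},{"tx": -0.004,"ty": 0,"tz": 0,"rx": 0,"ry": 0,"rz": 0,"claw": 0},{"tx": 0,"ty": 0,"tz": 0,"rx": 0,"ry": 0,"rz": 0,"claw": 0}]}}

```text
t: 24.9
eef_pos: [508.9, -66.8, 4.1]
ee_rot: [3.14, -0.001, 1.614]
force: [-0.1, -0.1, -1.4]
opening: 20.3
```

```bash
python3 - <<'E'
from h import *
s=env.read_state(); print(s['t'],s['eef_pos'],s['force'],s['torque'])
im=snap('scene','s15.png')
cv2.imwrite('pics/s15z.png',cv2.resize(im[165:245,170:270],None,fx=7,fy=7,interpolation=cv2.INTER_CUBIC))
E
```

```text
24.9 [508.86323032 -66.80290157   4.1395747 ] [-0.08380216 -0.12409992 -1.44490428] [-0.01742344  0.0144087   0.02584802]
```

View pics/s15z.png

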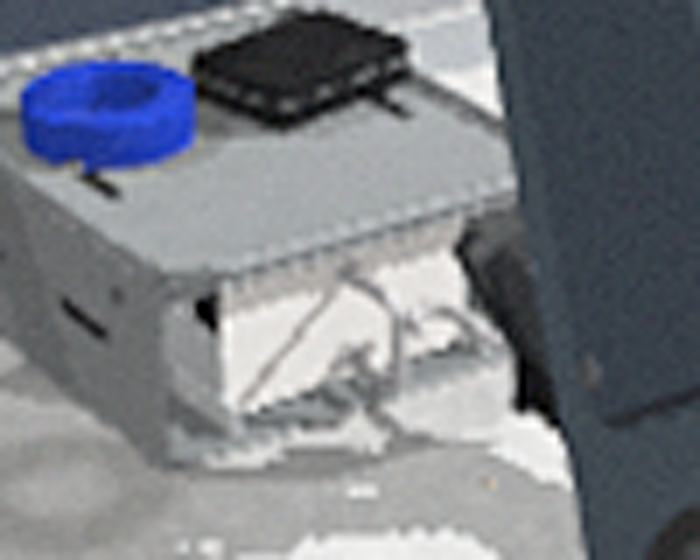

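The J is free, right of the bar at (440,325), and the tray hasn't moved. Withdrawing, then going right to the lay-down place.

Request:
{"api": "send_rows", "payload": {"commands": [{"tx": 0,"ty": -0.01,"tz": 0,"rx": 0,"ry": 0,"rz": 0,"claw": 0},{"tx": 0,"ty": -0.02,"tz": 0,"rx": 0,"ry": 0,"rz": 0,"claw": 0},{"tx": 0,"ty": -0.03,"tz": 0,"rx": 0,"ry": 0,"rz": 0,"claw": 0},{"tx": -0.02,"ty": -0.01,"tz": 0,"rx": 0,"ry": 0,"rz": 0,"claw": 0},{"tx": -0.04,"ty": 0,"tz": 0,"rx": 0,"ry": 0,"rz": 0,"claw": 0},{"tx": -0.04,"ty": 0,"tz": 0,"rx": 0,"ry": 0,"rz": 0,"claw": 0},{"tx": -0.04,"ty": 0,"tz": 0,"rx": 0,"ry": 0,"rz": 0,"claw": 0},{"tx": -0.02,"ty": 0,"tz": 0.01,"rx": 0,"ry": 0,"rz": 0,"claw": 0},{"tx": 0,"ty": 0,"tz": 0,"rx": 0,"ry": 0,"rz": 0,"claw": 0},{"tx": 0,"ty": 0,"tz": 0,"rx": 0,"ry": 0,"rz": 0,"claw": 0}]}}

```text
t: 26.2
eef_pos: [445.4, -228.2, -6.4]
ee_rot: [3.141, -0.002, 1.615]
force: [0.4, 0.4, -1.2]
opening: 20.0
```

Request:
{"api": "send_rows", "payload": {"commands": [{"tx": 0,"ty": 0,"tz": 0.005,"rx": 0,"ry": 0,"rz": 0,"claw": 0},{"tx": 0,"ty": 0,"tz": 0.003,"rx": 0,"ry": 0,"rz": 0,"claw": 0},{"tx": 0,"ty": 0,"tz": 0,"rx": 0,"ry": 0,"rz": 0,"claw": 0}]}}

```text
t: 26.58
eef_pos: [445.8, -229.0, -14.4]
ee_rot: [3.141, -0.001, 1.615]
force: [-0.4, 0.4, -1.6]
opening: 20.3
```

Request:
{"api": "send_rows", "payload": {"commands": [{"tx": 0,"ty": 0,"tz": 0.001,"rx": 0,"ry": 0,"rz": 0,"claw": 0},{"tx": 0,"ty": 0,"tz": 0,"rx": 0,"ry": 0,"rz": 0,"claw": 0}]}}

```text
t: 26.82
eef_pos: [446.0, -229.4, -15.1]
ee_rot: [3.14, -0.001, 1.615]
force: [-0.2, -0.9, -0.9]
opening: 19.9
```

Request:
{"api": "send_rows", "payload": {"commands": [{"tx": 0,"ty": 0,"tz": 0.001,"rx": 0,"ry": 0,"rz": 0,"claw": 0},{"tx": 0,"ty": 0,"tz": 0,"rx": 0,"ry": 0,"rz": 0,"claw": 0}]}}

```text
t: 27.08
eef_pos: [446.1, -229.4, -15.7]
ee_rot: [3.14, -0.001, 1.615]
force: [-0.3, 1.5, 5.3]
opening: 20.1
```

Touched down with fz about +5 N at the same height as the pick. Now release and rise.

Request:
{"api": "send_rows", "payload": {"commands": [{"tx": 0,"ty": 0,"tz": 0,"rx": 0,"ry": 0,"rz": 0,"claw": 35},{"tx": 0,"ty": 0,"tz": 0,"rx": 0,"ry": 0,"rz": 0,"claw": 45},{"tx": 0,"ty": 0,"tz": 0,"rx": 0,"ry": 0,"rz": 0,"claw": 45},{"tx": 0,"ty": 0,"tz": 0,"rx": 0,"ry": 0,"rz": 0,"claw": 45}]}}

```text
t: 27.58
eef_pos: [445.9, -229.4, -16.2]
ee_rot: [3.14, -0.001, 1.615]
force: [-0.4, 0.4, -0.2]
opening: 38.2
```

Request:
{"api": "send_rows", "payload": {"commands": [{"tx": 0,"ty": 0,"tz": -0.01,"rx": 0,"ry": 0,"rz": 0,"claw": 45},{"tx": 0,"ty": 0,"tz": -0.03,"rx": 0,"ry": 0,"rz": 0,"claw": 45},{"tx": 0,"ty": 0,"tz": -0.06,"rx": 0,"ry": 0,"rz": 0,"claw": 45},{"tx": 0,"ty": -0.03,"tz": -0.06,"rx": 0,"ry": 0,"rz": 0,"claw": 45},{"tx": 0,"ty": -0.05,"tz": -0.06,"rx": 0,"ry": 0,"rz": 0,"claw": 45},{"tx": 0,"ty": 0,"tz": 0,"rx": 0,"ry": 0,"rz": 0,"claw": 45},{"tx": 0,"ty": 0,"tz": 0,"rx": 0,"ry": 0,"rz": 0,"claw": 45}]}}

```text
t: 28.45
eef_pos: [377.9, -232.5, 187.7]
ee_rot: [3.14, -0.001, 1.615]
force: [-1.3, 0.1, -0.8]
opening: 38.4
```

```bash
python3 - <<'E'
from h import *
s=env.read_state(); print(s['t'],s['eef_pos'],s['opening'],s['force'])
im=snap('wrist','w20.png');im=snap('scene','s20.png')
cv2.imwrite('pics/s20z.png',cv2.resize(im[150:250,150:345],None,fx=4,fy=4,interpolation=cv2.INTER_CUBIC))
sc=env.get_calibration('scene')
c=env.get_calibration('wrist');import pickle;pickle.dump(c,open('c20.pkl','wb'))
E
```

```text
28.45 [ 377.86744555 -232.49762924  187.65506668] 38.44381935231253 [-1.34969515  0.11328268 -0.79231713]
```

View pics/w20.png

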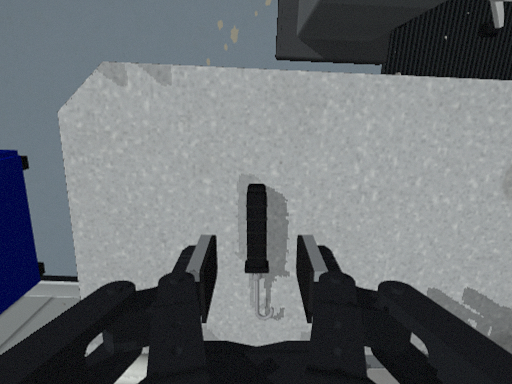

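View pics/s20z.png

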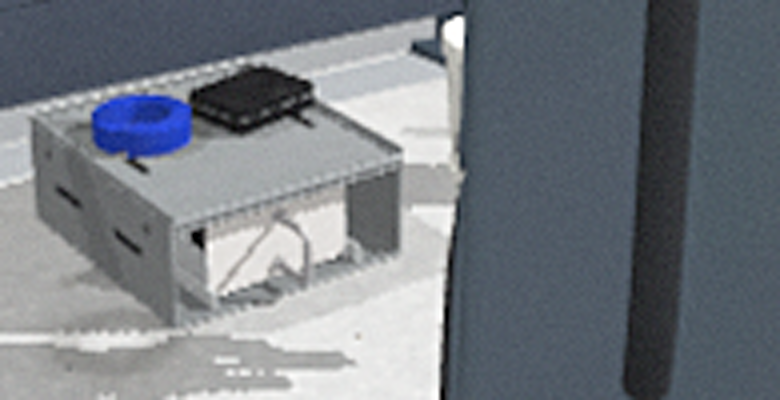

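```bash
python3 - <<'E'
from h import *
import pickle
c=env.get_calibration('scene');w=pickle.load(open('c20.pkl','rb'))
print('handle',onz(c,150+304/4,150+253/4,33))
print('grip tail/guard/J',[onz(w,*p).round() for p in ((256,185,20),(257,268,24),(264,318,12))])
s=env.read_state();print(s['t'],s['qvel'].round(3))
env.hand_in();print('handed in')
E
```

```text
handle [607.9674438  -31.88321193  33.        ]
grip tail/guard/J [array([ 393., -232.,   20.]), array([ 488., -226.,   24.]), array([ 562., -215.,   12.])]
28.55 [ 0.002  0.009 -0.001 -0.     0.003  0.   ]
the job is handed in; nothing more can be done
handed in
```

I hooked the tray, drew it out to its stops, and laid the pull hook flat on the worktop, then handed the job in at about t = 28.6 s. No verdict was reported.

**What I did**
- **Rollers:** drawing the tray took about 3 N. The rollers peaked at about 9.6 N, roughly 17 mm before the stops.
- **Stops:** I held the tray against them with about 15 N (15.4 N including the side force) for over 0.6 s. The highest reading was about 15.6 N, so it stayed under 20 N.
- **Unhooking:** I went forward, right and back. No lasting contact force showed (readings within about 1.5 N of zero), and the hook came down at the height where it was picked up.

**Last checks**
- **Tray:** the white front stands at the riser's mouth. The handle measures about (608, -32) mm, roughly 115 mm in front of the riser's middle, which is inside the allowed range.
- **Hook:** it lies flat, with its J at about (562, -215) mm. That is about 190 mm from the handle and clear of the riser and tray.
- **Bystanders:** the tape roll and case look unmoved in the pictures. The funnel and sleeve were hidden in the last views, but the arm never came near them.

**Not confirmed or in disagreement**
- **Fingertips:** the real tips stood about 25–30 mm higher than the stated 14 mm ahead of the TCP. My first grasp closed above the hook, so I felt my way down until the fingers held it.
- **Catches and gauge:** I could not see either one directly. That the catches closed rests on the force trace: a roller peak, a drop to zero, then a rise at the stops.

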